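# Roll the prop hub to its lock screw and turn it home

### The job

Roll the hexagonal hub over on the bench, one face at a time, letting it come to rest on each and without ever picking it up, until the face with the slotted lock screw is on top. Then take the flat screwdriver from its stand, put the blade in the slot and turn the screw clockwise all the way to its stop. Put the screwdriver back upright in its stand, and leave the wheel and the pipe fittings where they are.

Things in the scene. Friction and masses are not known exactly. Their poses are not given: they have to be found in the camera images.
- hub: Loose bronze hexagonal prism, 140 mm long (y), 60 mm across flats, faces 34.6 mm wide, 0.4-0.8 kg. Origin at its centre, 30 mm up when lying on a face. At the start z is up and the screw is in the lower sloping face on its +x side (normal 120 deg from up), so two rolls (34.6 mm each) towards -x bring it on top. A finger on the side edge swept in and up tips it; pushed low it slides (friction 0.5-0.7).
- slot (a point): Centre of the lock screw's head, flush with the middle of the screw face of the hub. z points out of the face (up when the screw is on top), x runs along the slot and turns with the screw. Steel head 24 mm across with a straight slot 5.5 mm wide, 22 mm long, 5.5 mm deep.
- lock_screw (a joint): Angle of the lock screw in the hub, rad: grows as it is turned clockwise seen from outside; starts between 0 and 0.4, hard stop at 1.5. Turns with light friction (0.05 N m), stays where left; turning hard against the stop would slew the hub.
- driver: Flat screwdriver hanging blade down in the stand, 0.14 kg. Origin on its axis at the underside of the guard; z up to the handle end, x along the blade's width. Guard 40x40x6 mm; black handle of square section 28x28 mm, flats square to x and y, 6 to 78 mm above the origin; round shaft 10 mm thick below; blade 14 mm wide (x), 2.5 mm thick (y), its end 80 mm below the origin.
- driver_tip (a point): Middle of the end of the driver's blade, 80 mm below the driver's origin. Axes as the driver's.
- stand_hole (a point): Centre of the mouth of the hole in the fixed plywood stand, 105 mm above the bench, z up. Round hole 22 mm, through a 12 mm shelf of 90 x 120 mm (x, y) on two end cheeks; free space below it down to the foot board at 10 mm. The driver's guard rests on the shelf.
- wheel: Bystander: bronze spoked wheel lying flat, 160 mm across, 34 mm high, loose. Origin under its centre. Stand and wheel may be on either side.
- coupling: Bystander: grey pipe coupling standing on end, 60 mm across, 55 mm high, loose. Origin under its centre.
- reducer: Bystander: white pipe reducer standing, 68 mm across, 60 mm high, loose. Origin under its centre.
Not all that is in view belongs to the job. There is more than one size of the part that bears stand_hole; the job needs the smallest. Several things have the shape of the hub; the one meant has the colours described above.

How it is judged:
By the outcome, as a careful person would: the job done as asked, in the order asked, and still so for the second after the job is handed in, with the robot touching nothing.
It also fails if it takes over 69 s, if anything falls off the work surface, if the arm or the gripper's body presses on something with over 40 N, if the wrist force passes 120 N, or if a joint passes its speed limit or range.

### The arm

A 7-joint arm with a two-finger parallel gripper is mounted at the origin on the work surface. World frame = base frame: x ahead of the robot, y to its left, z up, the work surface at z = 0. Lengths are in mm, angles in rad, forces in N, time in s.
With the tool pointing down it reaches from about 400 to 875 mm from the base axis. Payload 19.3 kg.
Tool frame: the origin (TCP) lies between the finger pads; the fingertips stand 17 mm ahead of it and the grasp point (between the pads) lies 2 mm behind it; z points along the fingers, y is the direction in which the jaws open and shut (so a half turn about z gives the same grasp; the last joint's range is limited). The gripper opens to 85 mm and grips with 20 to 120 N. Pads are 22 mm wide; open, the fingers measure 114 mm over their backs; the gripper's body (76 mm by 85 mm) begins 54 mm behind the grasp point. The pads swing forward as they close: fully open they stand 13 mm farther back than shut.
Start: joints at [1.151, 0.521, -0.036, 1.599, 0.021, 1.021, -0.113], TCP at [214.166, -587.153, 248.291] pointing down, gripper open.
Joint ranges: [-2.91, 2.91], [-0.3, 2.13], [-1.5, 1.42], [0.17, 2.43], [-1.26, 4.41], [0.16, 1.93], [-2.52, 2.52]. Speed limits (rad/s): [1.89, 1.89, 2.39, 2.39, 3.01, 3.01, 3.01].

### API

Orientations are given as a unit quaternion [w, x, y, z].
In Python, from station import read_state, viewer, bot gives the robot as it stands.
- The arm moves only by the tool send_rows, never from a script. Its argument "deltas" is a list of rows, each an object with "slide": the shift along the tool's x, y, z in mm, a list of three; "dr": the turn, a rotation vector about the tool's x, y, z in degrees, a list of three; "hand": the finger opening in mm, from 0 to 85.4. A call has exactly 10 rows; each row shifts and turns the pose as measured when the row begins, along the tool's axes as they then stand; what a row does not reach is not made up. A row lasts 1/12 s, in which the tool goes at most 41.7 mm and 7.16 degrees, less where a joint would pass 70% of its speed; a pose out of reach is approached as far as the arm can. A call with a gripper value outside its range is refused whole. The fingers move at their own pace and stop on an object; "grip_force" is the grip in N (left out, the last holds). Time passes only in rows, so rows that do not move let the fingers close, or fill a call up. It gives the time, the measured TCP pose, the force and the opening at its end, in the units of the state.
- read_state(): the state, without advancing time (a new reading comes with each control period).
- viewer.capture(name): name is "scene" or "top"; returns (picture, depth): 384x512x3 uint8, blue, green, red; 384x512 float32, mm along the optical axis (not along the pixel's ray), 0 where there is no reading.
- viewer.camera_model(name): a dict with "intrinsics" (3x3 intrinsics, pixels), "R" (3x3) and "t" (3): a world point X has camera coordinates R X + t. Camera axes: x right, y down, z forward; pixel columns grow to the right and rows downward; lengths in mm; the calibration is good to about 2 mm. A picture is of the moment at which its call begins. camera_model takes no time and is no camera call.
- bot.close_job(): hands the job in, once; it reports no verdict.
The state is a dict: "time": time; "qpos": joint angles; "qd": joint speeds; "tau": joint torques, N m; "eef_pos": TCP position; "tcp_rot": TCP orientation; "contact_force": force on the tool from outside, world axes, zero at the start; "wrist_torque": the same for the moment, N m; "gripper_width": finger opening in mm.
Only numpy, scipy, OpenCV 4.12 (cv2) and the standard library are available. Lean on these libraries where they do the work, as an engineer would, in place of code of your own. Each camera call takes 0.05 s, during which the arm holds its last target. There are 200 camera calls.

## Working session

There is one attempt and no reset: what is moved stays moved. The work goes in short steps, Python scripts to look and compute and a tool call to move; the robot and the scene stay as the last step left them, time stands still between calls to the robot, and variables do not carry over. Pictures are saved under pics/ and viewed, about 8 in all and at most 12, crops included, and the job is handed in when it is done.

Besides the shell and the picture viewer there is one more tool, called after ">>>" by a JSON object that holds its "api" and its "payload", one argument or row to a line. send_rows: Moves the arm, as the interface text tells. Its arguments: {"type":"object","properties":{"deltas":{"type":"array"},"grip_force":{"type":"number"}},"required":["deltas"]}

```bash
ls; mkdir -p pics; python3 - <<'E'
from station import read_state, viewer, bot
import cv2,numpy as np
s=read_state(); print(s)
for n in("scene","top"):
    p,d=viewer.capture(n); m=viewer.camera_model(n)
    print(n,m)
    cv2.imwrite(f"pics/{n}0.png",p); np.save(f"pics/{n}0.npy",d)
a=cv2.imread("pics/scene0.png");b=cv2.imread("pics/top0.png")
E
```

```text
pics
{'time': 0.0, 'qpos': array([ 1.15080599,  0.52203628, -0.03634084,  1.59997833,  0.02117982,
        1.02114444, -0.11283298]), 'qd': array([ 1.12346071e-03, -2.84080703e-06, -5.56834834e-04, -5.23707322e-04,
       -1.33929590e-03,  4.05093499e-04,  7.12072081e-04]), 'tau': array([-8.81928245e-04, -9.27120137e+01,  1.97953865e+00, -3.69940102e+01,
        1.77889882e-02,  8.12871032e-03,  4.17853741e-06]), 'eef_pos': array([ 214.05594307, -586.85839086,  247.72232782]), 'tcp_rot': array([-5.75962209e-04,  9.84748300e-01,  1.73984009e-01, -1.33153755e-04]), 'contact_force': array([ 0.14011656,  0.47482598, -0.15858628]), 'wrist_torque': array([ 0.01147322, -0.01991474,  0.03631067]), 'gripper_width': 85.3635890002484}
scene {'intrinsics': array([[413.9135953 ,   0.        , 254.47333782],
       [  0.        , 413.9135953 , 193.99929436],
       [  0.        ,   0.        ,   1.        ]]), 'R': array([[-0.83114597,  0.55600351,  0.00751464],
       [ 0.45870739,  0.69321557, -0.55591339],
       [-0.31429906, -0.45859815, -0.83120625]]), 't': array([ 409.28680925, -259.44993743, 1377.28163686])}
top {'intrinsics': array([[360.94660699,   0.        , 257.61011806],
       [  0.        , 360.94660699, 192.59115868],
       [  0.        ,   0.        ,   1.        ]]), 'R': array([[ 1.32610477e-01, -9.91168036e-01, -6.20735669e-04],
       [-9.65187699e-01, -1.28992013e-01, -2.27538493e-01],
       [ 2.25448812e-01,  3.07731147e-02, -9.73768889e-01]]), 't': array([  11.77228621,  586.4739626 , 1060.43992234])}
```

```bash
python3 - <<'E'
import cv2
for n in("scene","top"):
    cv2.imwrite(f"pics/{n}0b.png",cv2.resize(cv2.imread(f"pics/{n}0.png"),(800,600),interpolation=cv2.INTER_CUBIC))
E
```

```text
(no output)
```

View pics/scene0b.png

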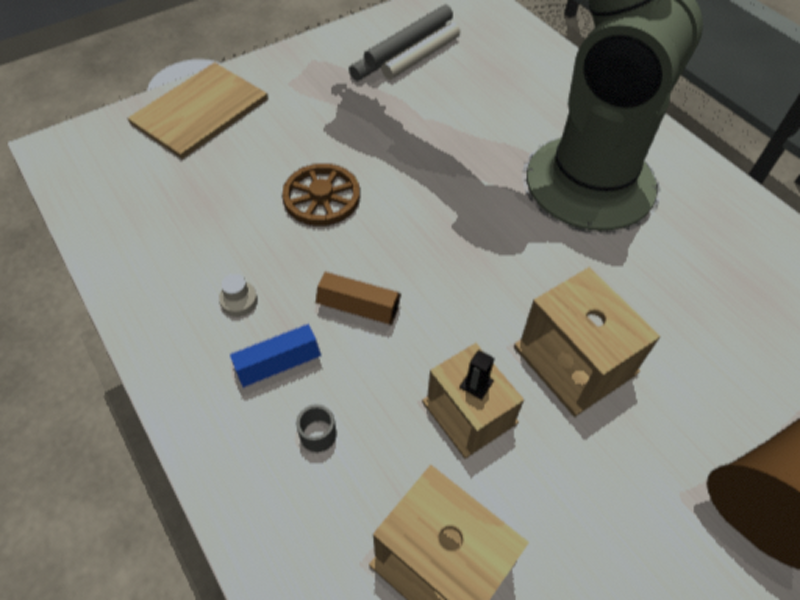

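View pics/top0b.png

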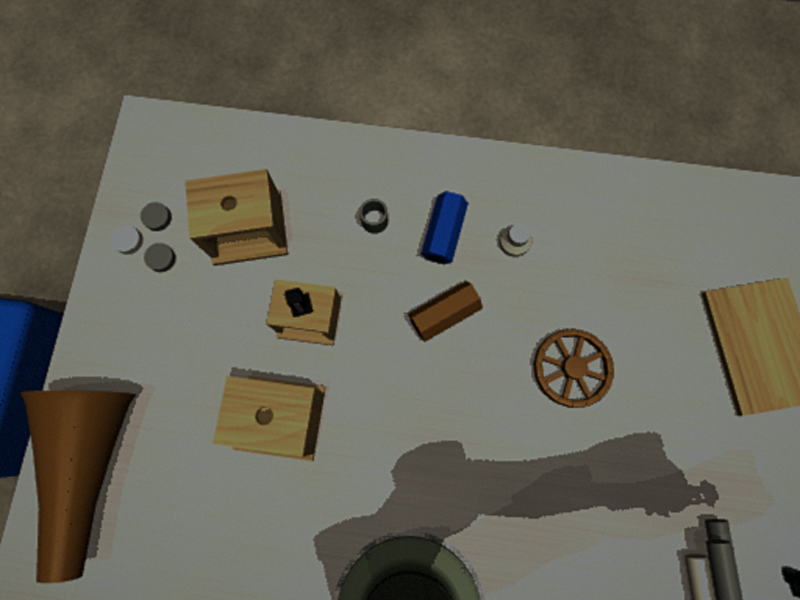

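```bash
cat > h.py <<'E'
import numpy as np, cv2
from scipy.spatial.transform import Rotation as Ro
from station import read_state, viewer, bot
def cloud(n,d):
    m=viewer.camera_model(n);K=m["intrinsics"];v,u=np.indices(d.shape)
    c=np.stack([(u-K[0,2])/K[0,0]*d,(v-K[1,2])/K[1,1]*d,d],-1)
    P=(c-m["t"])@m["R"]; P[d<=0]=np.nan; return P
def ray(n,uv,z):
    m=viewer.camera_model(n);o=-m["R"].T@m["t"]
    w=m["R"].T@np.linalg.inv(m["intrinsics"])@np.array([*uv,1.]);return o+w*(z-o[2])/w[2]
def tool():
    s=read_state();q=s["tcp_rot"];return s,Ro.from_quat([q[1],q[2],q[3],q[0]])
def yawq(yaw): # tool down, tool x axis at world angle yaw
    c,s=np.cos(yaw),np.sin(yaw);return Ro.from_matrix(np.array([[c,s,0],[s,-c,0],[0,0,-1.]]))
def go(target,yaw,opt=""):
    s,R=tool();T=yawq(yaw)
    print(opt,"t",round(s["time"],2),"pos",s["eef_pos"].round(1),"slide",R.inv().apply(np.array(target)-s["eef_pos"]).round(1),"dr",np.degrees((R.inv()*T).as_rotvec()).round(1),"F",s["contact_force"].round(1),"w",round(s["gripper_width"],1),"q7",s["qpos"][6].round(2))
def toolyaw():
    s,R=tool();x=R.as_matrix()[:,0];return np.arctan2(x[1],x[0])
E
python3 - <<'E'
from h import *
for n,bx in(("top",dict(hub=(258,178,312,222),drv=(178,178,205,207),stand=(165,175,222,224),coup=(225,122,252,152),red=(316,140,344,166),wheel=(338,205,396,263))),
            ("scene",dict(hub=(198,170,260,210),drv=(290,222,320,258),stand=(268,218,338,292)))):
    d=np.load(f"pics/{n}0.npy");im=cv2.imread(f"pics/{n}0.png");P=cloud(n,d)
    print(n,"cam",(-viewer.camera_model(n)["R"].T@viewer.camera_model(n)["t"]).round())
    for k,(a,b,c,e) in bx.items():
        p=P[b:e,a:c].reshape(-1,3);px=im[b:e,a:c].reshape(-1,3);p,px=p[~np.isnan(p[:,0])],px[~np.isnan(p[:,0])]
        z=p[:,2]
        if k=="hub": q=p[(abs(z-60)<4)]
        elif k=="drv": q=p[(abs(z-183)<5)]
        elif k=="stand": q=p[abs(z-105)<3]
        else: q=p[z>8]
        if len(q)<4: print(k,"few",len(q),np.sort(z)[-10:]);continue
        (cx,cy),(w,h),ang=cv2.minAreaRect(q[:,:2].astype(np.float32))
        print(k,len(q),"mean",q.mean(0).round(1),"rect",round(cx,1),round(cy,1),round(w,1),round(h,1),round(ang,1),"zmax",z.max().round(1))
c=cv2.resize(cv2.imread("pics/top0.png")[170:230,160:320],None,fx=4.5,fy=4.5,interpolation=cv2.INTER_CUBIC)
e=cv2.resize(cv2.imread("pics/scene0.png")[165:300,195:345],None,fx=2.3,fy=2.3,interpolation=cv2.INTER_CUBIC)
o=np.zeros((c.shape[0]+e.shape[0],720,3),np.uint8);o[:c.shape[0]]=c;o[c.shape[0]:,:e.shape[1]]=e;cv2.imwrite("pics/crop0.png",np.clip(o*1.6,0,255).astype(np.uint8))
E
```

```text
top cam [ 325.   55. 1166.]
hub 524 mean [579.2   2.6  60.1] rect 580.3 2.4 43.4 140.4 37.6 zmax 66.1
drv 100 mean [536.6 281.5 183.3] rect 537.2 281.7 28.4 27.5 24.6 zmax 187.5
stand 797 mean [535.1 280.7 105.5] rect 537.2 282.7 90.7 120.5 0.2 zmax 187.5
coup 250 mean [764.7 177.5  39.5] rect 765.4 178.1 58.6 57.8 52.1 zmax 62.3
red 338 mean [ 749.1 -126.4   41.3] rect 752.5 -127.8 65.6 57.0 70.9 zmax 65.1
wheel 1314 mean [ 498.9 -270.7   22.5] rect 500.3 -271.3 155.7 157.6 33.4 zmax 38.5
scene cam [892. 584. 997.]
hub 588 mean [581.9   3.4  60.9] rect 611.5 26.5 121.5 139.9 38.4 zmax 66.9
drv 145 mean [538.6 282.8 183.5] rect 538.6 282.2 28.3 27.6 22.1 zmax 188.4
stand 1151 mean [542.8 287.2 105.8] rect 537.6 281.3 92.3 121.1 0.2 zmax 188.4
```

View pics/crop0.png

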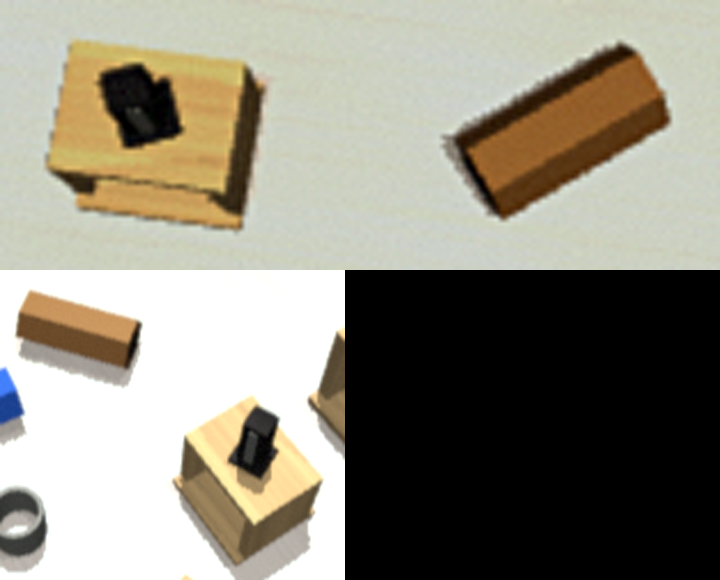

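The candidates for the hub are the bronze prism at top-view pixel (285,198) and the blue prism at (284,146). I choose the bronze one. For the stand there is a small one at (194,198) holding the driver, and two larger ones at (150,130) and (172,265). I choose the small one, whose shelf measures 90x120. The crop confirms both choices.

>>> {"api": "send_rows", "payload": {
  "deltas": [
    {"slide": [30, -22, 4], "dr": [0, 0, 0], "hand": 40},
    {"slide": [30, -22, 4], "dr": [0, 0, 0], "hand": 40},
    {"slide": [30, -22, 4], "dr": [0, 0, 0], "hand": 40},
    {"slide": [30, -22, 4], "dr": [0, 0, 0], "hand": 40},
    {"slide": [30, -22, 4], "dr": [0, 0, 0], "hand": 40},
    {"slide": [30, -22, 4], "dr": [0, 0, 0], "hand": 40},
    {"slide": [30, -22, 4], "dr": [0, 0, 0], "hand": 40},
    {"slide": [30, -22, 4], "dr": [0, 0, 0], "hand": 40},
    {"slide": [30, -22, 4], "dr": [0, 0, 0], "hand": 40},
    {"slide": [30, -22, 4], "dr": [0, 0, 0], "hand": 40}
  ],
  "grip_force": 60
}}

```text
time: 0.93
eef_pos: [422.0, -270.6, 203.4]
tcp_rot: [-0.0, 0.986, 0.167, -0.002]
contact_force: [1.2, -1.2, 0.2]
gripper_width: 40.2
```

```bash
python3 - <<'E'
from h import *
go((630,41,110),np.radians(37.6));print(read_state()["qpos"].round(2))
E
```

```text
t 0.93 pos [ 422.  -270.6  203.4] slide [ 299.5 -225.5   92.5] dr [ -0.1   0.2 -18.4] F [ 1.2 -1.2  0.2] w 40.2 q7 -0.85
[ 0.55  0.39 -0.13  1.96  0.07  0.8  -0.85]
```

>>> {"api": "send_rows", "payload": {
  "deltas": [
    {"slide": [30, -23, 5], "dr": [0, 0, 0], "hand": 40},
    {"slide": [30, -23, 5], "dr": [0, 0, 0], "hand": 40},
    {"slide": [30, -23, 5], "dr": [0, 0, 0], "hand": 40},
    {"slide": [30, -23, 5], "dr": [0, 0, 0], "hand": 40},
    {"slide": [30, -23, 5], "dr": [0, 0, 0], "hand": 40},
    {"slide": [30, -23, 5], "dr": [0, 0, 0], "hand": 40},
    {"slide": [30, -23, 5], "dr": [0, 0, 0], "hand": 40},
    {"slide": [30, -23, 5], "dr": [0, 0, 0], "hand": 40},
    {"slide": [30, -23, 5], "dr": [0, 0, -7], "hand": 40},
    {"slide": [30, -15, 5], "dr": [0, 0, -7], "hand": 40}
  ]
}}

```text
time: 1.77
eef_pos: [634.9, 59.7, 148.6]
tcp_rot: [-0.001, 0.958, 0.288, -0.003]
contact_force: [0.4, -0.2, -0.1]
gripper_width: 40.1
```

```bash
python3 - <<'E'
from h import *
go((630,41,35),np.radians(37.6));print(read_state()["qpos"].round(2))
E
```

```text
t 1.77 pos [634.9  59.7 148.6] slide [-13.7  13.3 113.6] dr [-0.2  0.3 -4.2] F [ 0.4 -0.2 -0.1] w 40.1 q7 -1.31
[-0.05  0.66 -0.21  1.63  0.17  0.87 -1.31]
```

>>> {"api": "send_rows", "payload": {
  "deltas": [
    {"slide": [-5, 5, 20], "dr": [0, 0, -2], "hand": 40},
    {"slide": [-5, 5, 20], "dr": [0, 0, -2], "hand": 40},
    {"slide": [-3, 3, 20], "dr": [0, 0, 0], "hand": 40},
    {"slide": [0, 0, 20], "dr": [0, 0, 0], "hand": 40},
    {"slide": [0, 0, 18], "dr": [0, 0, 0], "hand": 40},
    {"slide": [0, 0, 10], "dr": [0, 0, 0], "hand": 40},
    {"slide": [0, 0, 5], "dr": [0, 0, 0], "hand": 40},
    {"slide": [0, 0, 0], "dr": [0, 0, 0], "hand": 40},
    {"slide": [0, 0, 0], "dr": [0, 0, 0], "hand": 40},
    {"slide": [0, 0, 0], "dr": [0, 0, 0], "hand": 40}
  ]
}}

```text
time: 2.6
eef_pos: [633.4, 52.9, 28.0]
tcp_rot: [-0.004, 0.943, 0.333, -0.003]
contact_force: [1.2, 0.3, 0.5]
gripper_width: 39.9
```

```bash
python3 - <<'E'
from h import *
go((630,41,35),np.radians(37.6));print(read_state()["qpos"].round(2))
E
```

```text
t 2.6 pos [633.4  52.9  28. ] slide [-10.1   7.1  -7. ] dr [-0.5  0.2  1.2] F [1.2 0.3 0.5] w 39.9 q7 -1.26
[-0.04  0.83 -0.21  1.68  0.24  0.66 -1.26]
```

>>> {"api": "send_rows", "payload": {
  "deltas": [
    {"slide": [-7, 4, 0], "dr": [0, 0, 1], "hand": 40},
    {"slide": [-7, 3, 0], "dr": [0, 0, 0], "hand": 40},
    {"slide": [-6, 0, 0], "dr": [0, 0, 0], "hand": 40},
    {"slide": [-3, 0, 0], "dr": [0, 0, 0], "hand": 40},
    {"slide": [-2, 0, 0], "dr": [0, 0, 0], "hand": 40},
    {"slide": [-1, 0, 0], "dr": [0, 0, 0], "hand": 40},
    {"slide": [-3, 0, -4], "dr": [0, 0, 0], "hand": 40},
    {"slide": [-3, 0, -5], "dr": [0, 0, 0], "hand": 40},
    {"slide": [-3, 0, -5], "dr": [0, 0, 0], "hand": 40},
    {"slide": [-3, 0, -5], "dr": [0, 0, 0], "hand": 40}
  ]
}}

```text
time: 3.43
eef_pos: [607.1, 21.1, 51.7]
tcp_rot: [-0.003, 0.946, 0.323, -0.001]
contact_force: [0.8, -0.3, -0.5]
gripper_width: 40.2
```

```bash
cat > hub.py <<'E'
from h import *
import sys
from scipy.spatial import ConvexHull
def hubpts(ns=("top",)):
    for n in ns:
        p,d=viewer.capture(n);P=cloud(n,d)
        if len(sys.argv)>1: cv2.imwrite(f"pics/{n}{sys.argv[1]}.png",p)
        hsv=cv2.cvtColor(p,cv2.COLOR_BGR2HSV)
        m=(P[...,0]>430)&(P[...,0]<720)&(P[...,1]>-130)&(P[...,1]<130)&(hsv[...,0]>5)&(hsv[...,0]<20)&(hsv[...,1]>120)&(P[...,2]>5)
        q=P[m];z=q[:,2];print(n,len(q),"zmax",np.percentile(z,[50,90,99]).round(1))
        t=q[z>np.percentile(z,99)-6];r=cv2.minAreaRect(t[:,:2].astype(np.float32));print(" top rect",np.round(r[0],1),np.round(r[1],1),round(r[2],1),"n",len(t))
if __name__=="__main__":
    hubpts(("top","scene"));go((0,0,0),0)
E
python3 hub.py
```

```text
top 190 zmax [ 60.1  68.  504.5]
 top rect [475.7  28.6] [18.   0.8] 18.3 n 3
scene 377 zmax [ 53.4  67.4 115.6]
 top rect [586.7  53.7] [19.3 54.1] 40.8 n 5
 t 3.53 pos [607.5  20.8  52.3] slide [-493.6 -354.6   53.6] dr [-0.4  0.  37.7] F [1.4 1.6 0.7] w 40.1 q7 -1.24
```

```bash
python3 - <<'E'
from h import *
a=viewer.capture("scene")[0][120:260,170:340];cv2.imwrite("pics/s1.png",cv2.resize(a,None,fx=4,fy=4,interpolation=cv2.INTER_CUBIC))
E
```

```text
(no output)
```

View pics/s1.png

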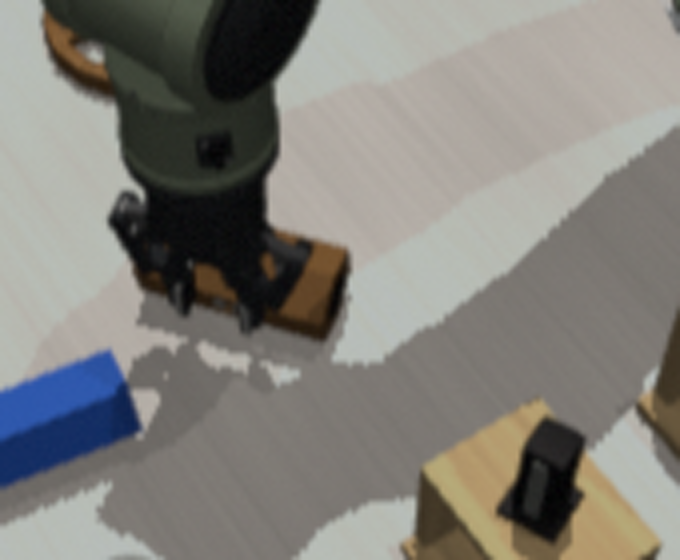

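The picture shows the hub tilting against the fingers, with a hint of the screw head between them at (218,300). I'll keep sweeping.

>>> {"api": "send_rows", "payload": {
  "deltas": [
    {"slide": [-4, 0, -4], "dr": [0, 0, 0], "hand": 40},
    {"slide": [-4, 0, -4], "dr": [0, 0, 0], "hand": 40},
    {"slide": [-4, 0, -3], "dr": [0, 0, 0], "hand": 40},
    {"slide": [-4, 0, -3], "dr": [0, 0, 0], "hand": 40},
    {"slide": [-4, 0, -2], "dr": [0, 0, 0], "hand": 40},
    {"slide": [-2, 0, -1], "dr": [0, 0, 0], "hand": 40},
    {"slide": [0, 0, 0], "dr": [0, 0, 0], "hand": 40},
    {"slide": [15, 0, 0], "dr": [0, 0, 0], "hand": 40},
    {"slide": [30, 0, 0], "dr": [0, 0, 0], "hand": 40},
    {"slide": [30, 0, 0], "dr": [0, 0, 0], "hand": 40}
  ]
}}

```text
time: 4.42
eef_pos: [645.3, 47.2, 70.3]
tcp_rot: [-0.002, 0.947, 0.32, -0.003]
contact_force: [0.2, -0.3, 1.0]
gripper_width: 39.8
```

```bash
python3 hub.py 2; python3 - <<'E'
import cv2,numpy as np
a=cv2.imread("pics/scene2.png")[120:260,170:310];b=cv2.imread("pics/top2.png")[150:250,230:340]
o=np.hstack([cv2.resize(a,(400,400),interpolation=cv2.INTER_CUBIC),cv2.resize(b,(400,400),interpolation=cv2.INTER_CUBIC)]);cv2.imwrite("pics/c2.png",np.clip(o*1.5,0,255).astype(np.uint8))
E
```

```text
top 1 zmax [411.9 411.9 411.9]
 top rect [607.1  94.2] [0. 0.] 0.0 n 1
scene 509 zmax [ 59.5  63.2 159.5]
 top rect [612.7  82.8] [23.4 27.5] 80.6 n 9
 t 4.52 pos [647.2  50.9  70.1] slide [-543.9 -353.8   73.1] dr [-0.3  0.2 37.6] F [-1.7  0.8  1. ] w 39.7 q7 -1.26
```

View pics/c2.png

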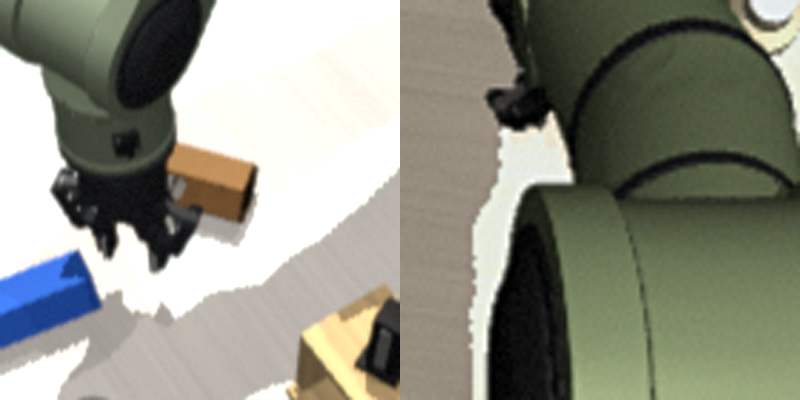

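```bash
cat > hb2.py <<'E'
from h import *
def m(y0=37.6,n="scene"):
    p,d=viewer.capture(n);P=cloud(n,d);hsv=cv2.cvtColor(p,cv2.COLOR_BGR2HSV)
    k=(P[...,0]>400)&(P[...,0]<720)&(P[...,1]>-150)&(P[...,1]<130)&(hsv[...,0]>5)&(hsv[...,0]<20)&(hsv[...,1]>120)&(P[...,2]>5)&(P[...,2]<75)
    q=P[k];t=q[abs(q[:,2]-61)<2.5]
    a=np.radians(y0);X=np.array([np.cos(a),np.sin(a)]);Y=np.array([-X[1],X[0]])
    for nm,s in(("all",q),("top",t)):
        u,v=s[:,:2]@X,s[:,:2]@Y;print(n,nm,len(s),"u",np.percentile(u,[1,50,99]).round(1),"v",np.percentile(v,[1,50,99]).round(1))
    # yaw from +x edge of top face
    u,v=t[:,:2]@X,t[:,:2]@Y;B=[(w,u[(v>=w)&(v<w+6)].max()) for w in np.arange(v.min()+8,v.max()-8,6) if ((v>=w)&(v<w+6)).sum()>3]
    B2=[(w,u[(v>=w)&(v<w+6)].min()) for w in np.arange(v.min()+8,v.max()-8,6) if ((v>=w)&(v<w+6)).sum()>3]
    print("edge max",np.array(B).round(0).tolist());print("edge min",np.array(B2).round(0).tolist())
if __name__=="__main__":
    print("first centre uv",580*.792+2.5*.610,-580*.610+2.5*.792);m()
E
python3 hb2.py
```

```text
first centre uv 460.885 -351.82
scene all 488 u [412.1 440.6 458.4] v [-361.6 -314.9 -283. ]
scene top 223 u [412.1 429.2 445.5] v [-362.2 -326.  -284.5]
edge max [[-356.0, 445.0], [-350.0, 445.0], [-344.0, 445.0], [-338.0, 445.0], [-332.0, 444.0], [-326.0, 444.0], [-320.0, 446.0], [-314.0, 447.0], [-308.0, 446.0], [-302.0, 444.0], [-296.0, 444.0]]
edge min [[-356.0, 415.0], [-350.0, 412.0], [-344.0, 416.0], [-338.0, 412.0], [-332.0, 412.0], [-326.0, 414.0], [-320.0, 414.0], [-314.0, 412.0], [-308.0, 414.0], [-302.0, 416.0], [-296.0, 417.0]]
```

>>> {"api": "send_rows", "payload": {
  "deltas": [
    {"slide": [-14, 0, 15], "dr": [0, 0, 0], "hand": 40},
    {"slide": [-14, 0, 20], "dr": [0, 0, 0], "hand": 40},
    {"slide": [-5, 0, 5], "dr": [0, 0, 0], "hand": 40},
    {"slide": [-8, 0, 0], "dr": [0, 0, 0], "hand": 40},
    {"slide": [-8, 0, 0], "dr": [0, 0, 0], "hand": 40},
    {"slide": [-6, 0, 0], "dr": [0, 0, 0], "hand": 40},
    {"slide": [-6, 0, 0], "dr": [0, 0, 0], "hand": 40},
    {"slide": [-3, 0, 0], "dr": [0, 0, 0], "hand": 40},
    {"slide": [-1, 0, 0], "dr": [0, 0, 0], "hand": 40},
    {"slide": [0, 0, 0], "dr": [0, 0, 0], "hand": 40}
  ]
}}

```text
time: 5.4
eef_pos: [590.8, 5.7, 32.1]
tcp_rot: [-0.002, 0.947, 0.321, -0.001]
contact_force: [0.7, 1.8, 0.0]
gripper_width: 40.1
```

```bash
python3 -c "
from h import *
s,R=tool();e=s['eef_pos'];print('u',e[0]*.792+e[1]*.61,'v',-e[0]*.61+e[1]*.792);go((0,0,0),np.radians(37.6))"
```

```text
u 471.42325017323867 v -355.8980974330631
 t 5.4 pos [590.8   5.7  32.1] slide [-472.4 -354.7   34.2] dr [-0.2  0.1 -0.1] F [0.7 1.8 0. ] w 40.1 q7 -1.24
```

>>> {"api": "send_rows", "payload": {
  "deltas": [
    {"slide": [-2, 0, -4], "dr": [0, 0, 0], "hand": 40},
    {"slide": [-3, 0, -5], "dr": [0, 0, 0], "hand": 40},
    {"slide": [-3, 0, -5], "dr": [0, 0, 0], "hand": 40},
    {"slide": [-3, 0, -5], "dr": [0, 0, 0], "hand": 40},
    {"slide": [-4, 0, -4], "dr": [0, 0, 0], "hand": 40},
    {"slide": [-4, 0, -4], "dr": [0, 0, 0], "hand": 40},
    {"slide": [-4, 0, -3], "dr": [0, 0, 0], "hand": 40},
    {"slide": [-4, 0, -3], "dr": [0, 0, 0], "hand": 40},
    {"slide": [-4, 0, -2], "dr": [0, 0, 0], "hand": 40},
    {"slide": [-3, 0, -1], "dr": [0, 0, 0], "hand": 40}
  ]
}}

```text
time: 6.23
eef_pos: [562.5, -16.2, 73.1]
tcp_rot: [-0.002, 0.947, 0.322, -0.0]
contact_force: [1.1, -0.6, 0.2]
gripper_width: 40.1
```

>>> {"api": "send_rows", "payload": {
  "deltas": [
    {"slide": [0, 0, 0], "dr": [0, 0, 0], "hand": 40},
    {"slide": [15, 0, 0], "dr": [0, 0, 0], "hand": 40},
    {"slide": [25, 0, -10], "dr": [0, 0, 0], "hand": 40},
    {"slide": [15, -20, -30], "dr": [0, 0, 0], "hand": 60},
    {"slide": [0, -20, -35], "dr": [0, 0, 0], "hand": 85},
    {"slide": [0, -20, -35], "dr": [0, 0, 0], "hand": 85},
    {"slide": [0, -35, -20], "dr": [0, 0, 0], "hand": 85},
    {"slide": [-10, -38, -5], "dr": [0, 0, 0], "hand": 85},
    {"slide": [-10, -38, 0], "dr": [0, 0, 0], "hand": 85},
    {"slide": [-10, -30, 0], "dr": [0, 0, 0], "hand": 85}
  ]
}}

```text
time: 7.07
eef_pos: [459.7, 160.6, 212.8]
tcp_rot: [-0.002, 0.948, 0.317, -0.001]
contact_force: [0.8, 1.9, -0.4]
gripper_width: 85.2
```

```bash
python3 - <<'E'
from h import *
import hb2
go((537.5,282,230),np.radians(23))
print("exp u",429-34.6)
hb2.m();hb2.m(n="top")
t=viewer.capture("top")[0];s=viewer.capture("scene")[0]
cv2.imwrite("pics/t3.png",t);cv2.imwrite("pics/s3.png",s)
o=np.hstack([cv2.resize(s[120:240,180:300],(400,400),interpolation=cv2.INTER_CUBIC),cv2.resize(t[170:260,255:345],(400,400),interpolation=cv2.INTER_CUBIC)]);cv2.imwrite("pics/c3.png",np.clip(o*1.5,0,255).astype(np.uint8))
E
```

```text
t 7.07 pos [459.7 160.6 212.8] slide [135.1 -50.4 -17.1] dr [-0.3  0.1 13.9] F [ 0.8  1.9 -0.4] w 85.2 q7 -1.52
exp u 394.4
scene all 860 u [377.9 410.5 424.9] v [-418.6 -345.4 -283.1]
scene top 312 u [377.6 395.8 412.5] v [-417.  -345.1 -284.2]
edge max [[-411.0, 410.0], [-405.0, 408.0], [-399.0, 409.0], [-393.0, 413.0], [-387.0, 411.0], [-381.0, 414.0], [-375.0, 409.0], [-369.0, 411.0], [-357.0, 413.0], [-351.0, 411.0], [-345.0, 410.0], [-339.0, 410.0], [-333.0, 410.0], [-327.0, 411.0], [-321.0, 411.0], [-315.0, 410.0], [-309.0, 409.0], [-303.0, 411.0], [-297.0, 408.0]]
edge min [[-411.0, 377.0], [-405.0, 378.0], [-399.0, 379.0], [-393.0, 377.0], [-387.0, 379.0], [-381.0, 378.0], [-375.0, 379.0], [-369.0, 379.0], [-357.0, 406.0], [-351.0, 407.0], [-345.0, 382.0], [-339.0, 379.0], [-333.0, 379.0], [-327.0, 379.0], [-321.0, 381.0], [-315.0, 379.0], [-309.0, 379.0], [-303.0, 377.0], [-297.0, 378.0]]
top all 883 u [358.6 387.5 423.2] v [-419.6 -348.5 -282.3]
top top 362 u [372.3 390.9 410.6] v [-419.3 -342.6 -283.5]
edge max [[-413.0, 409.0], [-407.0, 408.0], [-401.0, 411.0], [-395.0, 410.0], [-389.0, 410.0], [-383.0, 409.0], [-377.0, 409.0], [-371.0, 410.0], [-365.0, 409.0], [-359.0, 411.0], [-353.0, 408.0], [-347.0, 410.0], [-341.0, 410.0], [-335.0, 409.0], [-329.0, 410.0], [-323.0, 411.0], [-317.0, 406.0], [-311.0, 410.0], [-305.0, 408.0], [-299.0, 411.0], [-293.0, 409.0]]
edge min [[-413.0, 373.0], [-407.0, 374.0], [-401.0, 375.0], [-395.0, 375.0], [-389.0, 371.0], [-383.0, 372.0], [-377.0, 377.0], [-371.0, 374.0], [-365.0, 374.0], [-359.0, 374.0], [-353.0, 378.0], [-347.0, 374.0], [-341.0, 373.0], [-335.0, 376.0], [-329.0, 375.0], [-323.0, 372.0], [-317.0, 377.0], [-311.0, 373.0], [-305.0, 374.0], [-299.0, 371.0], [-293.0, 373.0]]
```

View pics/c3.png

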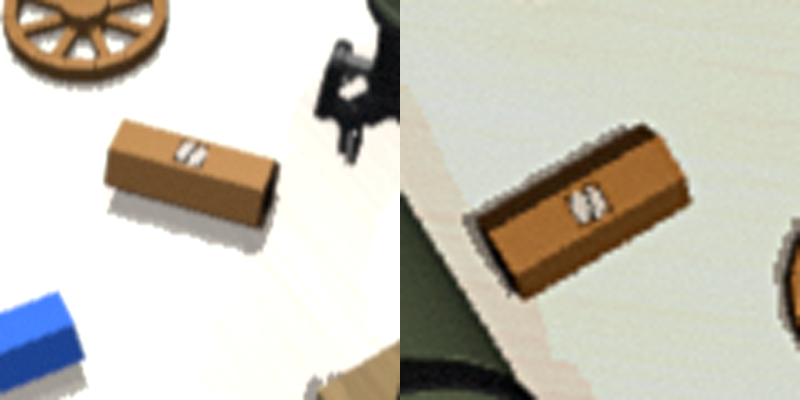

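```bash
cat > scr.py <<'E'
from h import *
def screw(n,im,c=(526.7,-37.5),show=None):
    # rectified patch at z=60 round c, 0.25mm/px, image right=+x world, up=+y
    m=viewer.camera_model(n);L=20;w=np.array([[c[0]+a*L,c[1]+b*L,60.] for a,b in((-1,1),(1,1),(1,-1),(-1,-1))])
    q=(w@m["R"].T+m["t"])@m["intrinsics"].T;q=(q[:,:2]/q[:,2:]).astype(np.float32)
    H=cv2.getPerspectiveTransform(q,np.float32([[0,0],[160,0],[160,160],[0,160]]))
    p=cv2.warpPerspective(im,H,(160,160),flags=cv2.INTER_CUBIC)
    hsv=cv2.cvtColor(p,cv2.COLOR_BGR2HSV);br=((hsv[...,1]<90)&(hsv[...,2]>60)).astype(np.uint8)
    pts=np.argwhere(br)[:,::-1].astype(np.float32);(x,y),r=cv2.minEnclosingCircle(pts)
    hull=cv2.convexHull(pts.astype(np.int32));M=cv2.moments(hull);x,y=M["m10"]/M["m00"],M["m01"]/M["m00"]
    yy,xx=np.mgrid[:160,:160];disk=(xx-x)**2+(yy-y)**2<40**2
    v=p.max(-1).astype(float);wt=np.where(disk,np.clip(np.percentile(v[disk],80)-v,0,None),0)
    # slot axis: direction through centroid with least weighted second moment
    mx,my=(wt*xx).sum()/wt.sum(),(wt*yy).sum()/wt.sum();dx,dy=xx-mx,-(yy-my)
    ang=.5*np.degrees(np.arctan2(2*(wt*dx*dy).sum(),(wt*(dx**2-dy**2)).sum()))
    f=lambda x,y:np.round((c[0]-L+x/4,c[1]+L-y/4),1)
    print(n,"centre",f(x,y),"r",r/4,"area->r",np.sqrt(M["m00"]/np.pi)/4,"slot c",f(mx,my),"slot ang",round(ang,1))
    return cv2.resize(p,(380,380))
if __name__=="__main__":
    o=np.hstack([screw(n,cv2.imread(f"pics/{n[0]}3.png")) for n in("top","scene")]);cv2.imwrite("pics/scr.png",np.clip(o*1.5,0,255).astype(np.uint8))
E
python3 scr.py
```

```text
top centre [528.5 -36.9] r 21.77874183654785 area->r 14.636003765295632 slot c [530.  -36.9] slot ang 57.1
scene centre [522.6 -43.2] r 19.15790367126465 area->r 15.438086904798576 slot c [521.8 -44. ] slot ang 22.0
```

View pics/scr.png

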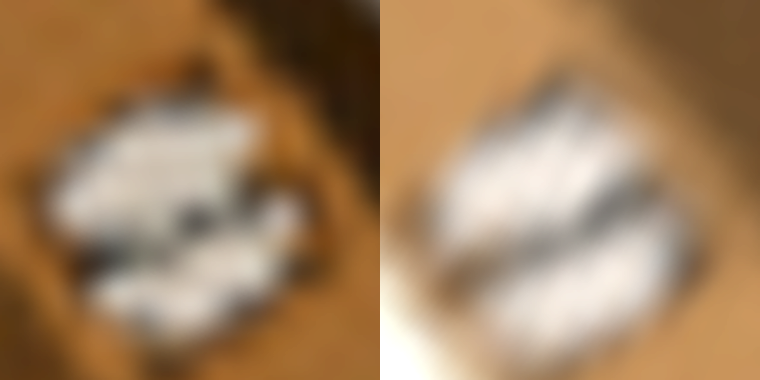

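>>> {"api": "send_rows", "payload": {
  "deltas": [
    {"slide": [0, 0, -3], "dr": [0, 0, -7], "hand": 85},
    {"slide": [0, 0, 0], "dr": [0, 0, -7], "hand": 85},
    {"slide": [0, 0, 0], "dr": [0, 0, -7], "hand": 85},
    {"slide": [0, 0, 0], "dr": [0, 0, -7], "hand": 85},
    {"slide": [0, 0, 0], "dr": [0, 0, -7], "hand": 85},
    {"slide": [0, 0, 0], "dr": [0, 0, -7], "hand": 85},
    {"slide": [0, 0, 0], "dr": [0, 0, -7], "hand": 85},
    {"slide": [0, 0, 0], "dr": [0, 0, -7], "hand": 85},
    {"slide": [0, 0, 0], "dr": [0, 0, -7], "hand": 85},
    {"slide": [0, 0, 0], "dr": [0, 0, -7], "hand": 85}
  ]
}}

```text
time: 8.1
eef_pos: [469.9, 150.4, 212.4]
tcp_rot: [-0.003, 0.586, 0.811, -0.001]
contact_force: [-0.2, 0.8, -0.0]
gripper_width: 85.1
```

```bash
python3 -c "
from h import *
go((538,282,215),np.radians(113.5))"
```

```text
t 8.1 pos [469.9 150.4 212.4] slide [103.6 106.   -2.9] dr [-0.3 -0.2 -5.2] F [-0.2  0.8 -0. ] w 85.1 q7 -0.39
```

>>> {"api": "send_rows", "payload": {
  "deltas": [
    {"slide": [22, 18, 0], "dr": [0, 0, -5], "hand": 85},
    {"slide": [22, 18, 0], "dr": [0, 0, 0], "hand": 85},
    {"slide": [22, 18, 0], "dr": [0, 0, 0], "hand": 85},
    {"slide": [22, 18, 0], "dr": [0, 0, 0], "hand": 85},
    {"slide": [18, 16, 0], "dr": [0, 0, 0], "hand": 85},
    {"slide": [4, 4, 0], "dr": [0, 0, 0], "hand": 85},
    {"slide": [0, 0, 0], "dr": [0, 0, 0], "hand": 85},
    {"slide": [0, 0, 0], "dr": [0, 0, 0], "hand": 85},
    {"slide": [0, 0, 0], "dr": [0, 0, 0], "hand": 85},
    {"slide": [0, 0, 0], "dr": [0, 0, 0], "hand": 85}
  ]
}}

```text
time: 8.93
eef_pos: [523.1, 279.6, 206.3]
tcp_rot: [-0.004, 0.553, 0.833, -0.005]
contact_force: [-0.1, -0.7, 0.1]
gripper_width: 84.9
```

```bash
python3 -c "
from h import *
go((538,282,147),np.radians(113.5))"
```

```text
t 8.93 pos [523.1 279.6 206.3] slide [-3.7 15.5 59.1] dr [-0.7 -0.1 -0.7] F [-0.1 -0.7  0.1] w 84.9 q7 -0.5
```

>>> {"api": "send_rows", "payload": {
  "deltas": [
    {"slide": [-2, 8, 0], "dr": [0, 0, -1], "hand": 85},
    {"slide": [-2, 8, 0], "dr": [0, 0, 0], "hand": 85},
    {"slide": [0, 0, 15], "dr": [0, 0, 0], "hand": 85},
    {"slide": [0, 0, 18], "dr": [0, 0, 0], "hand": 85},
    {"slide": [0, 0, 15], "dr": [0, 0, 0], "hand": 85},
    {"slide": [0, 0, 5], "dr": [0, 0, 0], "hand": 85},
    {"slide": [0, 0, 0], "dr": [0, 0, 0], "hand": 60},
    {"slide": [0, 0, 0], "dr": [0, 0, 0], "hand": 50},
    {"slide": [0, 0, 0], "dr": [0, 0, 0], "hand": 45},
    {"slide": [0, 0, 0], "dr": [0, 0, 0], "hand": 42}
  ],
  "grip_force": 100
}}

```text
time: 9.77
eef_pos: [546.9, 277.6, 154.4]
tcp_rot: [-0.002, 0.548, 0.837, -0.003]
contact_force: [0.1, -0.3, 0.0]
gripper_width: 42.2
```

```bash
python3 -c "
from h import *
go((538,282,147),np.radians(113.5))"
```

```text
t 9.77 pos [546.9 277.6 154.4] slide [ 7.6 -6.3  7.5] dr [-0.4 -0.   0.1] F [ 0.1 -0.3  0. ] w 42.2 q7 -0.5
```

>>> {"api": "send_rows", "payload": {
  "deltas": [
    {"slide": [3, -3, 3], "dr": [0, 0, 0], "hand": 45},
    {"slide": [3, -2, 3], "dr": [0, 0, 0], "hand": 45},
    {"slide": [1, -1, 1], "dr": [0, 0, 0], "hand": 45},
    {"slide": [0, 0, 0], "dr": [0, 0, 0], "hand": 45},
    {"slide": [0, 0, 0], "dr": [0, 0, 0], "hand": 45},
    {"slide": [0, 0, 0], "dr": [0, 0, 0], "hand": 40},
    {"slide": [0, 0, 0], "dr": [0, 0, 0], "hand": 34},
    {"slide": [0, 0, 0], "dr": [0, 0, 0], "hand": 26},
    {"slide": [0, 0, 0], "dr": [0, 0, 0], "hand": 20},
    {"slide": [0, 0, 0], "dr": [0, 0, 0], "hand": 20}
  ]
}}

```text
time: 10.6
eef_pos: [538.1, 282.8, 149.1]
tcp_rot: [-0.001, 0.547, 0.837, -0.002]
contact_force: [-0.8, -0.6, -1.6]
gripper_width: 26.9
```

```bash
python3 -c "
from h import *
go((538,282,147),np.radians(113.5))"
```

```text
t 10.6 pos [538.1 282.8 149.1] slide [-0.7 -0.4  2.2] dr [-0.2 -0.   0.1] F [-0.8 -0.6 -1.6] w 26.9 q7 -0.52
```

>>> {"api": "send_rows", "payload": {
  "deltas": [
    {"slide": [0, 0, -8], "dr": [0, 0, 0], "hand": 20},
    {"slide": [0, 0, -15], "dr": [0, 0, 0], "hand": 20},
    {"slide": [0, 0, -20], "dr": [0, 0, 0], "hand": 20},
    {"slide": [0, 0, -20], "dr": [0, 0, 0], "hand": 20},
    {"slide": [0, 0, -20], "dr": [0, 0, 0], "hand": 20},
    {"slide": [0, 0, -15], "dr": [0, 0, 0], "hand": 20},
    {"slide": [0, 0, -8], "dr": [0, 0, 0], "hand": 20},
    {"slide": [0, 0, 0], "dr": [0, 0, 0], "hand": 20},
    {"slide": [0, 0, 0], "dr": [0, 0, 0], "hand": 20},
    {"slide": [0, 0, 0], "dr": [0, 0, 0], "hand": 20}
  ]
}}

```text
time: 11.43
eef_pos: [537.8, 282.0, 261.3]
tcp_rot: [-0.002, 0.547, 0.837, -0.003]
contact_force: [-0.3, 0.1, -2.4]
gripper_width: 26.6
```

```bash
python3 - <<'E'
from h import *
go((525.8,-40.5,275),np.radians(113.5))
o=[]
for n in("scene","top"):
    im,d=viewer.capture(n);cv2.imwrite(f"pics/{n}4.png",im)
    e=read_state()["eef_pos"];m=viewer.camera_model(n)
    q=m["intrinsics"]@(m["R"]@(e-[0,0,105])+m["t"]);u,v=(q[:2]/q[2]).astype(int);print(n,u,v)
    c=im[max(v-35,0):v+35,max(u-35,0):u+35];o.append(np.clip(cv2.resize(c,(390,390),interpolation=cv2.INTER_CUBIC)*1.6,0,255).astype(np.uint8))
cv2.imwrite("pics/c4.png",np.hstack(o))
E
```

```text
t 11.43 pos [537.8 282.  261.3] slide [-290.7 -140.4  -12.8] dr [-0.4 -0.   0.1] F [-0.3  0.1 -2.4] w 26.6 q7 -0.44
scene 306 235
top 189 191
```

View pics/c4.png

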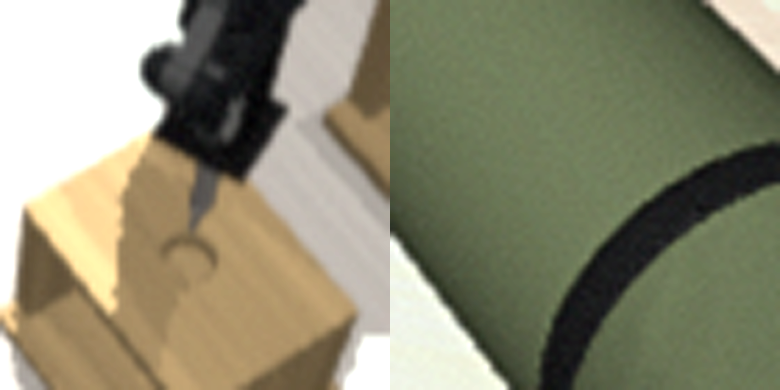

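The crop shows the driver lifted clear. From camera azimuth 40° its blade looks narrower than the shaft, so the blade width lies along about 23.5°. Next I'll travel to the hub and refine the slot from the saved pictures.

>>> {"api": "send_rows", "payload": {
  "deltas": [
    {"slide": [-20, -9, 0], "dr": [0, 0, 0], "hand": 20},
    {"slide": [-32, -15, 0], "dr": [0, 0, 0], "hand": 20},
    {"slide": [-32, -15, 0], "dr": [0, 0, 0], "hand": 20},
    {"slide": [-32, -15, 0], "dr": [0, 0, 0], "hand": 20},
    {"slide": [-32, -15, 0], "dr": [0, 0, 0], "hand": 20},
    {"slide": [-32, -15, 0], "dr": [0, 0, 0], "hand": 20},
    {"slide": [-32, -15, 0], "dr": [0, 0, 0], "hand": 20},
    {"slide": [-30, -15, 0], "dr": [0, 0, 0], "hand": 20},
    {"slide": [-25, -14, 0], "dr": [0, 0, 0], "hand": 20},
    {"slide": [-15, -8, 0], "dr": [0, 0, 0], "hand": 20}
  ]
}}

```text
time: 12.37
eef_pos: [521.9, -39.7, 252.9]
tcp_rot: [-0.008, 0.543, 0.84, -0.006]
contact_force: [0.7, 0.1, -1.3]
gripper_width: 27.0
```

```bash
cat > scr2.py <<'E'
from h import *
def rays(n,uv,z):
    m=viewer.camera_model(n);o=-m["R"].T@m["t"];w=np.c_[uv,np.ones(len(uv))]@np.linalg.inv(m["intrinsics"]).T@m["R"];return (o+w*((z-o[2])/w[:,2])[:,None])[:,:2]
def screw(n,im,c=(526,-40)):
    vv,uu=np.indices(im.shape[:2]);uv=np.c_[uu.ravel(),vv.ravel()];p=rays(n,uv,60.)
    k=np.hypot(*(p-c).T)<16;p=p[k];px=im.reshape(-1,3)[k].astype(float)
    whit=np.clip((px[:,0]-px[:,0].min())/(np.percentile(px[:,0],95)-px[:,0].min()),0,1) # blue channel: steel high, bronze low
    # disc: bright pixels' hull
    h=cv2.convexHull(p[whit>.5].astype(np.float32));el=cv2.minEnclosingCircle(h);M=cv2.moments(h)
    cc=np.array([M["m10"],M["m01"]])/M["m00"]
    r=p-cc;ins=np.hypot(*r.T)<9.5;w=(1-whit)[ins];q=r[ins]
    g=(w[:,None]*q).sum(0)/w.sum();e,V=np.linalg.eigh(((q-g)*w[:,None]).T@(q-g)/w.sum());a=V[:,1]
    print(n,"hull c",cc.round(1),"circ",np.round(el[0],1),round(el[1],1),"slot g",(cc+g).round(1),"ang",np.degrees(np.arctan2(a[1],a[0])).round(1),"eig",np.sqrt(e).round(1))
    # two bright halves
    b=p[(whit>.6)&(np.hypot(*(p-cc).T)<11)].astype(np.float32)
    _,lab,ct=cv2.kmeans(b,2,None,(3,50,.01),10,0);dd=ct[1]-ct[0];print("  halves",ct.round(1).tolist(),"slot ang",round((np.degrees(np.arctan2(dd[1],dd[0]))+90+90)%180-90,1),"mid",ct.mean(0).round(1))
if __name__=="__main__":
    for n in("top","scene"): screw(n,cv2.imread(f"pics/{n[0]}3.png"))
    go((525.8,-40.5,200),np.radians(111))
E
python3 scr2.py
```

```text
top hull c [525.1 -39.8] circ [525.2 -39.6] 12.0 slot g [526.1 -40.7] ang -153.6 eig [2.7 6.2]
  halves [[523.0, -36.400001525878906], [526.7999877929688, -46.099998474121094]] slot ang 21.6 mid [524.9 -41.3]
scene hull c [525. -42.] circ [524.6 -42. ] 12.8 slot g [524.8 -42.3] ang -153.6 eig [2.4 5.6]
  halves [[522.5999755859375, -36.79999923706055], [527.2999877929688, -47.5]] slot ang 23.6 mid [525.  -42.2]
 t 12.37 pos [521.9 -39.7 252.9] slide [-2.7  4.3 52.8] dr [-1.1 -0.4  3.2] F [ 0.7  0.1 -1.3] w 27.0 q7 0.14
```

```bash
python3 -c "
from h import *
go((525.4,-40,195),np.radians(114.5))"
```

```text
t 12.37 pos [521.9 -39.7 252.9] slide [-2.2  4.2 57.9] dr [-1.1 -0.4 -0.3] F [ 0.7  0.1 -1.3] w 27.0 q7 0.14
```

>>> {"api": "send_rows", "payload": {
  "deltas": [
    {"slide": [-1, 2, 8], "dr": [-1, 0, 0], "hand": 20},
    {"slide": [0, 1, 10], "dr": [0, 0, 0], "hand": 20},
    {"slide": [0, 1, 10], "dr": [0, 0, 0], "hand": 20},
    {"slide": [0, 0, 10], "dr": [0, 0, 0], "hand": 20},
    {"slide": [0, 0, 8], "dr": [0, 0, 0], "hand": 20},
    {"slide": [0, 0, 4], "dr": [0, 0, 0], "hand": 20},
    {"slide": [0, 0, 0], "dr": [0, 0, 0], "hand": 20},
    {"slide": [0, 0, 0], "dr": [0, 0, 0], "hand": 20},
    {"slide": [0, 0, 0], "dr": [0, 0, 0], "hand": 20},
    {"slide": [0, 0, 0], "dr": [0, 0, 0], "hand": 20}
  ]
}}

```text
time: 13.2
eef_pos: [524.0, -40.4, 195.3]
tcp_rot: [-0.006, 0.544, 0.839, -0.0]
contact_force: [0.0, 1.0, -1.0]
gripper_width: 27.0
```

```bash
python3 -c "
from h import *
go((525.4,-40,190),np.radians(114.5))"
```

```text
t 13.2 pos [524.  -40.4 195.3] slide [-0.3  1.5  5.2] dr [-0.4 -0.6 -0.4] F [ 0.  1. -1.] w 27.0 q7 0.1
```

>>> {"api": "send_rows", "payload": {
  "deltas": [
    {"slide": [0, 1, 2], "dr": [-0.3, -0.5, -0.4], "hand": 20},
    {"slide": [0, 0.5, 2], "dr": [0, 0, 0], "hand": 20},
    {"slide": [0, 0, 1], "dr": [0, 0, 0], "hand": 20},
    {"slide": [0, 0, 0], "dr": [0, 0, 0], "hand": 20},
    {"slide": [0, 0, 0], "dr": [0, 0, 0], "hand": 20},
    {"slide": [0, 0, 0], "dr": [0, 0, 0], "hand": 20},
    {"slide": [0, 0, 0], "dr": [0, 0, 0], "hand": 20},
    {"slide": [0, 0, 0], "dr": [0, 0, 0], "hand": 20},
    {"slide": [0, 0, 0], "dr": [0, 0, 0], "hand": 20},
    {"slide": [0, 0, 0], "dr": [0, 0, 0], "hand": 20}
  ]
}}

```text
time: 14.03
eef_pos: [526.1, -39.8, 191.1]
tcp_rot: [0.001, 0.541, 0.841, 0.0]
contact_force: [0.5, -0.8, -0.9]
gripper_width: 26.8
```

```bash
python3 - <<'E'
from h import *
go((525.4,-40,184),np.radians(114.5))
n="scene";im,d=viewer.capture(n);cv2.imwrite("pics/s5.png",im)
t,_=viewer.capture("top")
m=viewer.camera_model(n)
q=m["intrinsics"]@(m["R"]@np.array([525,-41,70])+m["t"]);u,v=(q[:2]/q[2]).astype(int);print(u,v)
a=im[v-30:v+20,u-28:u+32];b=t[180:240,270:330]
cv2.imwrite("pics/c5.png",np.clip(np.hstack([cv2.resize(a,(480,400),interpolation=cv2.INTER_CUBIC),cv2.resize(b,(300,400),interpolation=cv2.INTER_CUBIC)])*1.6,0,255).astype(np.uint8))
E
```

```text
t 14.03 pos [526.1 -39.8 191.1] slide [ 0.1 -0.7  7.1] dr [0. 0. 0.] F [ 0.5 -0.8 -0.9] w 26.8 q7 0.09
237 163
```

View pics/c5.png

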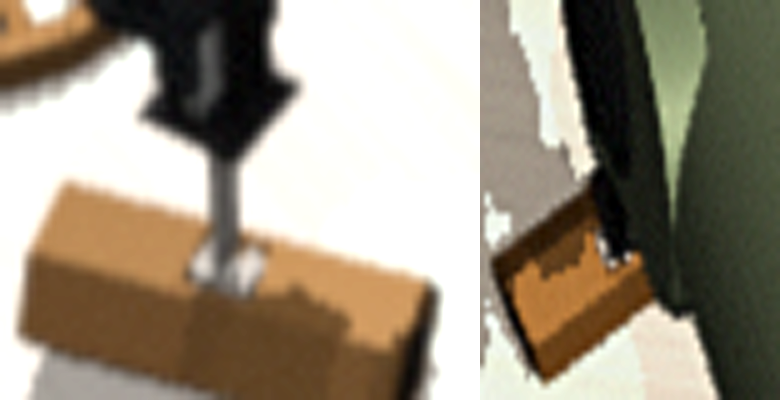

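>>> {"api": "send_rows", "payload": {
  "deltas": [
    {"slide": [0, -0.5, 2], "dr": [0, 0, 0], "hand": 20},
    {"slide": [0, 0, 2], "dr": [0, 0, 0], "hand": 20},
    {"slide": [0, 0, 2], "dr": [0, 0, 0], "hand": 20},
    {"slide": [0, 0, 1.5], "dr": [0, 0, 0], "hand": 20},
    {"slide": [0, 0, 1], "dr": [0, 0, 0], "hand": 20},
    {"slide": [0, 0, 1], "dr": [0, 0, 0], "hand": 20},
    {"slide": [0, 0, 0], "dr": [0, 0, 0], "hand": 20},
    {"slide": [0, 0, 0], "dr": [0, 0, 0], "hand": 20},
    {"slide": [0, 0, 0], "dr": [0, 0, 0], "hand": 20},
    {"slide": [0, 0, 0], "dr": [0, 0, 0], "hand": 20}
  ]
}}

```text
time: 14.97
eef_pos: [525.5, -40.0, 180.3]
tcp_rot: [0.0, 0.541, 0.841, -0.0]
contact_force: [-0.3, -0.0, -1.5]
gripper_width: 27.1
```

```bash
python3 -c "
from h import *
go((525.4,-40,180),np.radians(114.5))"
```

```text
t 14.97 pos [525.5 -40.  180.3] slide [ 0.  -0.1  0.3] dr [0. 0. 0.] F [-0.3 -0.  -1.5] w 27.1 q7 0.08
```

>>> {"api": "send_rows", "payload": {
  "deltas": [
    {"slide": [0, 0, 0.5], "dr": [0, 0, 5], "hand": 20},
    {"slide": [0, 0, 0], "dr": [0, 0, 5], "hand": 20},
    {"slide": [0, 0, 0], "dr": [0, 0, 5], "hand": 20},
    {"slide": [0, 0, 0], "dr": [0, 0, 5], "hand": 20},
    {"slide": [0, 0, 0], "dr": [0, 0, 5], "hand": 20},
    {"slide": [0, 0, 0], "dr": [0, 0, 5], "hand": 20},
    {"slide": [0, 0, 0], "dr": [0, 0, 5], "hand": 20},
    {"slide": [0, 0, 0], "dr": [0, 0, 5], "hand": 20},
    {"slide": [0, 0, 0], "dr": [0, 0, 5], "hand": 20},
    {"slide": [0, 0, 0], "dr": [0, 0, 5], "hand": 20}
  ]
}}

```text
time: 15.8
eef_pos: [525.5, -40.3, 180.0]
tcp_rot: [0.0, 0.856, 0.518, 0.0]
contact_force: [0.8, 0.6, -3.1]
gripper_width: 26.5
```

```bash
python3 -c "
from h import *
go((525.4,-40,180),np.radians(114.5));print(np.degrees(toolyaw()),read_state()['wrist_torque'].round(3))"
```

```text
t 15.8 pos [525.5 -40.3 180. ] slide [ 0.2 -0.2  0. ] dr [  0.   -0.  -52.1] F [ 0.8  0.6 -3.1] w 26.5 q7 -0.7
62.3692756393636 [-0.025  0.019  0.045]
```

>>> {"api": "send_rows", "payload": {
  "deltas": [
    {"slide": [0, 0, 0], "dr": [0, 0, 4], "hand": 20},
    {"slide": [0, 0, 0], "dr": [0, 0, 4], "hand": 20},
    {"slide": [0, 0, 0], "dr": [0, 0, 4], "hand": 20},
    {"slide": [0, 0, 0], "dr": [0, 0, 3], "hand": 20},
    {"slide": [0, 0, 0], "dr": [0, 0, 3], "hand": 20},
    {"slide": [0, 0, 0], "dr": [0, 0, 2], "hand": 20},
    {"slide": [0, 0, 0], "dr": [0, 0, 2], "hand": 20},
    {"slide": [0, 0, 0], "dr": [0, 0, 1], "hand": 20},
    {"slide": [0, 0, 0], "dr": [0, 0, 1], "hand": 20},
    {"slide": [0, 0, 0], "dr": [0, 0, 1], "hand": 20}
  ]
}}

```text
time: 16.63
eef_pos: [525.1, -39.9, 180.0]
tcp_rot: [0.0, 0.952, 0.308, 0.0]
contact_force: [-0.8, -0.5, -3.1]
gripper_width: 26.9
```

```bash
python3 -c "
from h import *
go((525.4,-40,180),np.radians(114.5));print(np.degrees(toolyaw())-90,read_state()['wrist_torque'].round(3))"
```

```text
t 16.63 pos [525.1 -39.9 180. ] slide [0.2 0.3 0. ] dr [  0.    0.  -78.7] F [-0.8 -0.5 -3.1] w 26.9 q7 -1.09
-54.16681527292405 [-0.072 -0.053  0.053]
```

>>> {"api": "send_rows", "payload": {
  "deltas": [
    {"slide": [0, 0, 0], "dr": [0, 0, 1], "hand": 20},
    {"slide": [0, 0, 0], "dr": [0, 0, 1], "hand": 20},
    {"slide": [0, 0, 0], "dr": [0, 0, 1], "hand": 20},
    {"slide": [0, 0, 0], "dr": [0, 0, 0.5], "hand": 20},
    {"slide": [0, 0, 0], "dr": [0, 0, 0.5], "hand": 20},
    {"slide": [0, 0, 0], "dr": [0, 0, 0.5], "hand": 20},
    {"slide": [0, 0, 0], "dr": [0, 0, 0.5], "hand": 20},
    {"slide": [0, 0, 0], "dr": [0, 0, 0], "hand": 20},
    {"slide": [0, 0, 0], "dr": [0, 0, 0], "hand": 20},
    {"slide": [0, 0, 0], "dr": [0, 0, 0], "hand": 20}
  ]
}}

```text
time: 17.47
eef_pos: [525.1, -39.8, 180.0]
tcp_rot: [0.0, 0.965, 0.261, 0.0]
contact_force: [0.2, -0.1, -2.7]
gripper_width: 27.1
```

```bash
python3 -c "
from h import *
print(np.degrees(toolyaw())-90,read_state()['wrist_torque'].round(3),read_state()['contact_force'])"
```

```text
-59.68201196350991 [-0.066 -0.037  0.028] [ 0.18815075 -0.05631671 -2.72008831]
```

>>> {"api": "send_rows", "payload": {
  "deltas": [
    {"slide": [0, 0, 0], "dr": [0, 0, 1], "hand": 20},
    {"slide": [0, 0, 0], "dr": [0, 0, 1], "hand": 20},
    {"slide": [0, 0, 0], "dr": [0, 0, 0.5], "hand": 20},
    {"slide": [0, 0, 0], "dr": [0, 0, 0.5], "hand": 20},
    {"slide": [0, 0, 0], "dr": [0, 0, 0.3], "hand": 20},
    {"slide": [0, 0, 0], "dr": [0, 0, 0.3], "hand": 20},
    {"slide": [0, 0, 0], "dr": [0, 0, 0.3], "hand": 20},
    {"slide": [0, 0, 0], "dr": [0, 0, 0.3], "hand": 20},
    {"slide": [0, 0, 0], "dr": [0, 0, 0.3], "hand": 20},
    {"slide": [0, 0, 0], "dr": [0, 0, 0.3], "hand": 20}
  ]
}}

```text
time: 18.3
eef_pos: [525.1, -39.8, 180.0]
tcp_rot: [-0.0, 0.976, 0.217, 0.0]
contact_force: [0.1, -0.3, -2.5]
gripper_width: 26.5
```

```bash
python3 -c "
from h import *
print(np.degrees(toolyaw())-90,read_state()['wrist_torque'].round(3),read_state()['contact_force'])"
```

```text
-64.97297827731944 [-0.021  0.057  0.071] [ 0.11527108 -0.2624741  -2.52046863]
```

```bash
python3 - <<'E'
from h import *
def yaw(im,d):
    P=cloud("scene",d);hsv=cv2.cvtColor(im,cv2.COLOR_BGR2HSV)
    k=(P[...,0]>400)&(P[...,0]<640)&(P[...,1]>-150)&(P[...,1]<70)&(hsv[...,0]>5)&(hsv[...,0]<20)&(hsv[...,1]>100)&(P[...,2]>25)&(P[...,2]<75)
    q=P[k]
    # upper +x sloping face: normal 60deg from up ; fit plane by points with z<57
    s=q[(q[:,2]<55)&(q[:,2]>33)];
    for _ in range(4):
        c=s.mean(0);n=np.linalg.svd(s-c,full_matrices=False)[2][2];n*=np.sign(n[2]);s=s[abs((s-c)@n)<3]
    print("face n",n.round(3),"yaw",np.degrees(np.arctan2(n[1],n[0])).round(2),"tilt",np.degrees(np.arccos(n[2])).round(1),len(s))
im,d=viewer.capture("scene");cv2.imwrite("pics/s6.png",im);yaw(im,d)
import hb2;hb2.m()
n="scene";m=viewer.camera_model(n)
q=m["intrinsics"]@(m["R"]@np.array([525,-41,62])+m["t"]);u,v=(q[:2]/q[2]).astype(int)
cv2.imwrite("pics/c6.png",np.clip(cv2.resize(im[v-30:v+30,u-35:u+35],(700,600),interpolation=cv2.INTER_CUBIC)*1.4,0,255).astype(np.uint8))
E
```

```text
face n [-0.007  0.011  1.   ] yaw 124.07 tilt 0.7 107
scene all 797 u [328.1 418.8 463.9] v [-391.6 -341.5 -305.3]
scene top 284 u [336.3 417.7 459.7] v [-379.5 -343.7 -316.1]
edge max [[-375.0, 390.0], [-369.0, 411.0], [-363.0, 434.0], [-357.0, 447.0], [-351.0, 461.0], [-345.0, 461.0], [-339.0, 459.0], [-333.0, 459.0], [-327.0, 454.0]]
edge min [[-375.0, 352.0], [-369.0, 364.0], [-363.0, 353.0], [-357.0, 325.0], [-351.0, 332.0], [-345.0, 356.0], [-339.0, 372.0], [-333.0, 389.0], [-327.0, 415.0]]
```

View pics/c6.png

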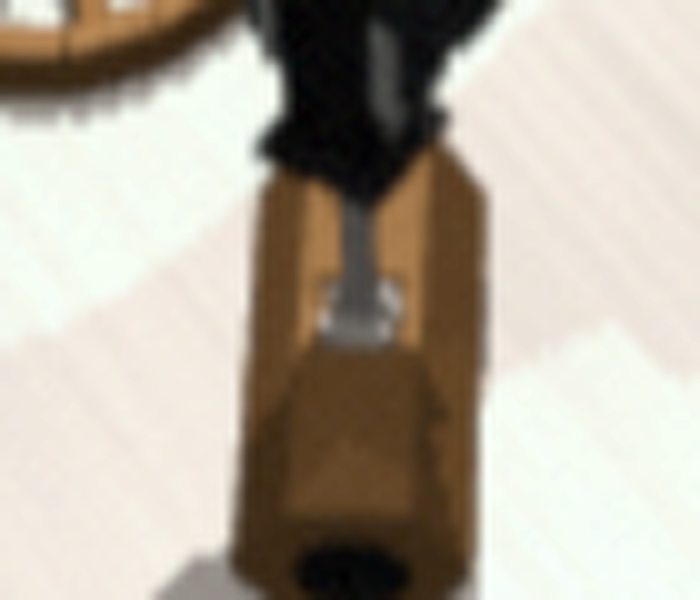

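The crop shows that the hub slewed with the driver, its end face now pointing at the camera. I'll measure its yaw, then turn it back and press down so that friction with the bench holds it.

```bash
cat > hy.py <<'E'
from h import *
def hy(tag):
    im,d=viewer.capture("scene");P=cloud("scene",d);hsv=cv2.cvtColor(im,cv2.COLOR_BGR2HSV);cv2.imwrite(f"pics/s{tag}.png",im)
    k=(hypot:=np.hypot(P[...,0]-525,P[...,1]+41))<100
    k&=(hsv[...,0]>5)&(hsv[...,0]<20)&(hsv[...,1]>100)&(P[...,2]>57)&(P[...,2]<65)
    t=P[k][:,:2];r=cv2.minAreaRect(t.astype(np.float32))
    e,V=np.linalg.eigh(np.cov(t.T));print("rect",np.round(r[0],1),np.round(r[1],1),round(r[2],1),"pca axis",np.degrees(np.arctan2(V[1,1],V[0,1])).round(1)%180,"mean",t.mean(0).round(1),len(t))
    s,_=tool();print("blade",(np.degrees(toolyaw())-90).round(1),"torque",s["wrist_torque"].round(3),"F",s["contact_force"].round(1),s["eef_pos"].round(1),"q7",s["qpos"][6].round(2));go((525.2,-40,180),toolyaw())
if __name__=="__main__":
    import sys;hy(sys.argv[1])
E
python3 hy.py 7
```

```text
rect [526.5 -36.8] [136.2  43.1] 54.9 pca axis 52.8 mean [535.1 -23.5] 371
blade -64.9 torque [-0.045  0.007  0.013] F [-0.5  0.2 -2.7] [525.  -39.8 180. ] q7 -1.25
 t 18.45 pos [525.  -39.8 180. ] slide [0.1 0.2 0. ] dr [ 0. -0. -0.] F [-0.5  0.2 -2.7] w 27.1 q7 -1.25
```

>>> {"api": "send_rows", "payload": {
  "deltas": [
    {"slide": [0, 0, 0], "dr": [0, 0, -6], "hand": 20},
    {"slide": [0, 0, 0], "dr": [0, 0, -6], "hand": 20},
    {"slide": [0, 0, 0], "dr": [0, 0, -6], "hand": 20},
    {"slide": [0, 0, 0], "dr": [0, 0, -6], "hand": 20},
    {"slide": [0, 0, 0], "dr": [0, 0, -6], "hand": 20},
    {"slide": [0, 0, 0], "dr": [0, 0, -6], "hand": 20},
    {"slide": [0, 0, 0], "dr": [0, 0, -6], "hand": 20},
    {"slide": [0, 0, 0], "dr": [0, 0, -6], "hand": 20},
    {"slide": [0, 0, 0], "dr": [0, 0, -6], "hand": 20},
    {"slide": [0, 0, 0], "dr": [0, 0, -6], "hand": 20}
  ]
}}

```text
time: 19.28
eef_pos: [525.3, -39.7, 180.6]
tcp_rot: [0.001, 0.721, 0.693, 0.0]
contact_force: [-0.2, 0.3, -3.4]
gripper_width: 27.1
```

```bash
python3 hy.py 8
```

```text
rect [525.1 -38.7] [139.5  41.6] 83.8 pca axis 86.8 mean [528.7 -30.4] 422
blade -1.8 torque [ 0.066 -0.001 -0.014] F [-0.5  0.  -2.3] [525.3 -39.8 180.5] q7 -0.31
 t 19.33 pos [525.3 -39.8 180.5] slide [-0.2 -0.1  0.5] dr [0.1 0.  0. ] F [-0.5  0.  -2.3] w 27.2 q7 -0.31
```

>>> {"api": "send_rows", "payload": {
  "deltas": [
    {"slide": [0, 0, 0], "dr": [0, 0, -5], "hand": 20},
    {"slide": [0, 0, 0], "dr": [0, 0, -5], "hand": 20},
    {"slide": [0, 0, 0], "dr": [0, 0, -5], "hand": 20},
    {"slide": [0, 0, 0], "dr": [0, 0, -5], "hand": 20},
    {"slide": [0, 0, 0], "dr": [0, 0, -5], "hand": 20},
    {"slide": [0, 0, 0], "dr": [0, 0, -5], "hand": 20},
    {"slide": [0, 0, 0], "dr": [0, 0, -4], "hand": 20},
    {"slide": [0, 0, 0], "dr": [0, 0, -3], "hand": 20},
    {"slide": [0, 0, 0], "dr": [0, 0, -1], "hand": 20},
    {"slide": [0, 0, 0], "dr": [0, 0, 0], "hand": 20}
  ]
}}

```text
time: 20.17
eef_pos: [525.2, -40.3, 180.5]
tcp_rot: [0.0, 0.45, 0.893, 0.0]
contact_force: [-0.5, 0.6, -1.6]
gripper_width: 27.2
```

```bash
python3 hy.py 9
```

```text
rect [528.2 -37.7] [ 38.6 138.4] 30.3 pca axis 120.3 mean [527.8 -37.4] 408
blade 36.4 torque [ 0.138 -0.03  -0.021] F [ 0.  -0.6 -1.9] [525.2 -40.3 180.5] q7 0.26
 t 20.22 pos [525.2 -40.3 180.5] slide [0.2 0.2 0.5] dr [0. 0. 0.] F [ 0.  -0.6 -1.9] w 27.1 q7 0.26
```

>>> {"api": "send_rows", "payload": {
  "deltas": [
    {"slide": [0, 0, 0], "dr": [0, 0, -3], "hand": 20},
    {"slide": [0, 0, 0], "dr": [0, 0, -2], "hand": 20},
    {"slide": [0, 0, 0], "dr": [0, 0, -2], "hand": 20},
    {"slide": [0, 0, 0], "dr": [0, 0, 0], "hand": 20},
    {"slide": [0, 0, 0], "dr": [0, 0, 4], "hand": 20},
    {"slide": [0, 0, 0], "dr": [0, 0, 4], "hand": 20},
    {"slide": [0, 0, 0.5], "dr": [0, 0, 2], "hand": 20},
    {"slide": [0, 0, 0.5], "dr": [0, 0, 0], "hand": 20},
    {"slide": [0, 0, 0.5], "dr": [0, 0, 0], "hand": 20},
    {"slide": [0, 0, 0], "dr": [0, 0, 0], "hand": 20}
  ]
}}

```text
time: 21.05
eef_pos: [525.5, -40.3, 179.3]
tcp_rot: [0.001, 0.486, 0.874, 0.0]
contact_force: [1.2, -0.1, -2.4]
gripper_width: 26.9
```

```bash
python3 hy.py 10
```

```text
rect [527.  -38.2] [ 38.5 137.7] 37.9 pca axis 127.3 mean [526.5 -35.7] 422
blade 31.8 torque [-0.017 -0.038  0.01 ] F [-1.1 -0.7 -1.4] [525.5 -40.3 179.3] q7 0.19
 t 21.1 pos [525.5 -40.3 179.3] slide [ 0.4 -0.2 -0.7] dr [0.1 0.1 0. ] F [-1.1 -0.7 -1.4] w 27.1 q7 0.19
```

>>> {"api": "send_rows", "payload": {
  "deltas": [
    {"slide": [0, 0, 0.5], "dr": [0, 0, 0], "hand": 20},
    {"slide": [0, 0, 0.5], "dr": [0, 0, 0], "hand": 20},
    {"slide": [0, 0, 0.5], "dr": [0, 0, 0], "hand": 20},
    {"slide": [0, 0, 0.5], "dr": [0, 0, 0], "hand": 20},
    {"slide": [0, 0, 0.3], "dr": [0, 0, 0], "hand": 20},
    {"slide": [0, 0, 0.3], "dr": [0, 0, 0], "hand": 20},
    {"slide": [0, 0, 0.3], "dr": [0, 0, 0], "hand": 20},
    {"slide": [0, 0, 0.3], "dr": [0, 0, 0], "hand": 20},
    {"slide": [0, 0, 0.3], "dr": [0, 0, 0], "hand": 20},
    {"slide": [0, 0, 0.3], "dr": [0, 0, 0], "hand": 20}
  ]
}}

```text
time: 21.93
eef_pos: [525.7, -40.2, 178.2]
tcp_rot: [0.002, 0.486, 0.874, -0.0]
contact_force: [-2.9, -0.1, 6.8]
gripper_width: 27.3
```

```bash
python3 -c "
from h import *
go((525.2,-40,180),np.radians(114.5))"
```

```text
t 21.93 pos [525.7 -40.2 178.2] slide [ 0.5 -0.3 -1.8] dr [0.1 0.2 7.4] F [-2.9 -0.1  6.8] w 27.3 q7 0.19
```

>>> {"api": "send_rows", "payload": {
  "deltas": [
    {"slide": [0, 0, 0.6], "dr": [0, 0, 0], "hand": 20},
    {"slide": [0, 0, 0.7], "dr": [0, 0, 3], "hand": 20},
    {"slide": [0, 0, 0.7], "dr": [0, 0, 3], "hand": 20},
    {"slide": [0, 0, 0.7], "dr": [0, 0, 3], "hand": 20},
    {"slide": [0, 0, 0.7], "dr": [0, 0, 3], "hand": 20},
    {"slide": [0, 0, 0.7], "dr": [0, 0, 3], "hand": 20},
    {"slide": [0, 0, 0.7], "dr": [0, 0, 3], "hand": 20},
    {"slide": [0, 0, 0.7], "dr": [0, 0, 3], "hand": 20},
    {"slide": [0, 0, 0.7], "dr": [0, 0, 3], "hand": 20},
    {"slide": [0, 0, 0.7], "dr": [0, 0, 3], "hand": 20}
  ]
}}

```text
time: 22.77
eef_pos: [527.3, -39.4, 178.1]
tcp_rot: [0.004, 0.683, 0.73, 0.002]
contact_force: [-5.2, 0.3, 15.0]
gripper_width: 27.0
```

```bash
python3 hy.py 11
```

```text
rect [526.2 -38.4] [ 37.8 138. ] 36.8 pca axis 127.9 mean [526.5 -37. ] 403
blade 3.5 torque [-0.097  1.432 -0.015] F [-4.3 -0.2 14.5] [527.3 -39.4 178.1] q7 -0.24
 t 22.82 pos [527.3 -39.4 178.1] slide [-0.5 -2.2 -1.9] dr [0.4 0.2 0. ] F [-4.3 -0.2 14.5] w 27.0 q7 -0.24
```

>>> {"api": "send_rows", "payload": {
  "deltas": [
    {"slide": [-0.3, -1, 0.7], "dr": [0.3, 0.1, 3], "hand": 20},
    {"slide": [0, -1, 0.7], "dr": [0, 0, 3], "hand": 20},
    {"slide": [0, -0.4, 0.7], "dr": [0, 0, 3], "hand": 20},
    {"slide": [0, -0.3, 0.7], "dr": [0, 0, 3], "hand": 20},
    {"slide": [0, -0.2, 0.7], "dr": [0, 0, 3], "hand": 20},
    {"slide": [0, -0.2, 0.7], "dr": [0, 0, 3], "hand": 20},
    {"slide": [0, -0.2, 0.7], "dr": [0, 0, 3], "hand": 20},
    {"slide": [0, -0.2, 0.7], "dr": [0, 0, 3], "hand": 20},
    {"slide": [0, -0.2, 0.7], "dr": [0, 0, 3], "hand": 20},
    {"slide": [0, -0.2, 0.7], "dr": [0, 0, 3], "hand": 20}
  ]
}}

```text
time: 23.65
eef_pos: [527.1, -40.4, 178.0]
tcp_rot: [0.005, 0.856, 0.517, 0.004]
contact_force: [-3.9, -0.9, 14.1]
gripper_width: 26.7
```

```bash
python3 hy.py 12
```

```text
rect [526.8 -37.9] [ 38.6 137.1] 37.7 pca axis 127.8 mean [526.9 -36.1] 418
blade -28.0 torque [-0.354  1.169  0.053] F [-3.6 -1.3 14.4] [527.1 -40.4 178.1] q7 -0.71
 t 23.7 pos [527.1 -40.4 178.1] slide [-0.5 -1.8 -2. ] dr [ 0.8 -0.1 -0. ] F [-3.6 -1.3 14.4] w 27.2 q7 -0.71
```

>>> {"api": "send_rows", "payload": {
  "deltas": [
    {"slide": [-0.3, -1, 0.7], "dr": [0.4, 0, 3], "hand": 20},
    {"slide": [0, -1, 0.7], "dr": [0.2, 0, 3], "hand": 20},
    {"slide": [0, -0.4, 0.7], "dr": [0.1, 0, 3], "hand": 20},
    {"slide": [0, -0.3, 0.7], "dr": [0, 0, 3], "hand": 20},
    {"slide": [0, -0.2, 0.7], "dr": [0, 0, 3], "hand": 20},
    {"slide": [0, -0.2, 0.7], "dr": [0, 0, 2], "hand": 20},
    {"slide": [0, -0.2, 0.7], "dr": [0, 0, 2], "hand": 20},
    {"slide": [0, -0.2, 0.7], "dr": [0, 0, 2], "hand": 20},
    {"slide": [0, -0.2, 0.7], "dr": [0, 0, 1], "hand": 20},
    {"slide": [0, -0.2, 0.7], "dr": [0, 0, 1], "hand": 20}
  ]
}}

```text
time: 24.53
eef_pos: [527.0, -41.8, 178.1]
tcp_rot: [0.003, 0.946, 0.324, 0.005]
contact_force: [-4.1, -1.0, 15.2]
gripper_width: 26.9
```

```bash
python3 hy.py 13
```

```text
rect [526.4 -38.3] [ 36.2 136.7] 37.2 pca axis 127.7 mean [526.2 -36.3] 408
blade -52.3 torque [-0.302  1.422  0.043] F [-4.3 -0.3 14.4] [527.1 -41.7 178. ] q7 -1.07
 t 24.58 pos [527.1 -41.7 178. ] slide [-0.4 -2.5 -2. ] dr [ 0.6 -0.4 -0. ] F [-4.3 -0.3 14.4] w 26.9 q7 -1.07
```

>>> {"api": "send_rows", "payload": {
  "deltas": [
    {"slide": [-0.2, -0.5, 0.7], "dr": [0.2, 0, 1], "hand": 20},
    {"slide": [0, -0.5, 0.7], "dr": [0.1, 0, 1], "hand": 20},
    {"slide": [0, -0.3, 0.7], "dr": [0, 0, 1], "hand": 20},
    {"slide": [0, -0.2, 0.7], "dr": [0, 0, 1], "hand": 20},
    {"slide": [0, -0.2, 0.7], "dr": [0, 0, 1], "hand": 20},
    {"slide": [0, -0.2, 0.7], "dr": [0, 0, 1], "hand": 20},
    {"slide": [0, -0.2, 0.7], "dr": [0, 0, 0.5], "hand": 20},
    {"slide": [0, -0.2, 0.7], "dr": [0, 0, 0.5], "hand": 20},
    {"slide": [0, -0.2, 0.7], "dr": [0, 0, 0.5], "hand": 20},
    {"slide": [0, -0.2, 0.7], "dr": [0, 0, 0.5], "hand": 20}
  ]
}}

```text
time: 25.42
eef_pos: [526.7, -42.2, 178.0]
tcp_rot: [0.003, 0.967, 0.253, 0.006]
contact_force: [-5.4, -1.2, 14.3]
gripper_width: 26.9
```

```bash
python3 hy.py 14
```

```text
rect [526.8 -38. ] [ 37.9 137.4] 37.3 pca axis 127.9 mean [526.9 -36.8] 411
blade -60.7 torque [-0.332  1.447  0.006] F [-4.5 -0.8 14.7] [526.6 -42.2 178. ] q7 -1.19
 t 25.47 pos [526.6 -42.2 178. ] slide [-0.2 -2.6 -2. ] dr [ 0.5 -0.6 -0. ] F [-4.5 -0.8 14.7] w 26.7 q7 -1.19
```

>>> {"api": "send_rows", "payload": {
  "deltas": [
    {"slide": [-0.1, -0.3, 0.7], "dr": [0.1, 0, 1], "hand": 20},
    {"slide": [0, -0.2, 0.7], "dr": [0.1, 0, 1], "hand": 20},
    {"slide": [0, -0.2, 0.7], "dr": [0, 0, 1], "hand": 20},
    {"slide": [0, -0.2, 0.7], "dr": [0, 0, 1], "hand": 20},
    {"slide": [0, -0.2, 0.7], "dr": [0, 0, 0.5], "hand": 20},
    {"slide": [0, -0.2, 0.7], "dr": [0, 0, 0.5], "hand": 20},
    {"slide": [0, -0.2, 0.7], "dr": [0, 0, 0.5], "hand": 20},
    {"slide": [0, -0.2, 0.7], "dr": [0, 0, 0.5], "hand": 20},
    {"slide": [0, -0.2, 0.7], "dr": [0, 0, 0.5], "hand": 20},
    {"slide": [0, -0.2, 0.7], "dr": [0, 0, 0.5], "hand": 20}
  ]
}}

```text
time: 26.3
eef_pos: [526.4, -42.5, 178.0]
tcp_rot: [0.003, 0.982, 0.19, 0.008]
contact_force: [-4.7, -1.1, 16.0]
gripper_width: 27.2
```

```bash
python3 hy.py 15
```

```text
rect [527.5 -37.9] [ 38.6 137.7] 37.6 pca axis 127.8 mean [526.5 -36.4] 401
blade -68.1 torque [-0.317  1.514  0.121] F [-3.3 -0.1 16. ] [526.3 -42.5 178. ] q7 -1.3
 t 26.35 pos [526.3 -42.5 178. ] slide [-0.1 -2.7 -2. ] dr [ 0.5 -0.8 -0. ] F [-3.3 -0.1 16. ] w 27.1 q7 -1.3
```

>>> {"api": "send_rows", "payload": {
  "deltas": [
    {"slide": [0, -0.1, 0.7], "dr": [0, 0, 0.7], "hand": 20},
    {"slide": [0, -0.1, 0.7], "dr": [0, 0, 0.7], "hand": 20},
    {"slide": [0, -0.1, 0.7], "dr": [0, 0, 0.7], "hand": 20},
    {"slide": [0, -0.1, 0.7], "dr": [0, 0, 0.7], "hand": 20},
    {"slide": [0, -0.1, 0.7], "dr": [0, 0, 0.7], "hand": 20},
    {"slide": [0, -0.1, 0.7], "dr": [0, 0, 0.7], "hand": 20},
    {"slide": [0, -0.1, 0.7], "dr": [0, 0, 0.7], "hand": 20},
    {"slide": [0, -0.1, 0.7], "dr": [0, 0, 0.7], "hand": 20},
    {"slide": [0, -0.1, 0.7], "dr": [0, 0, 0.7], "hand": 20},
    {"slide": [0, -0.1, 0.7], "dr": [0, 0, 0.7], "hand": 20}
  ]
}}

```text
time: 27.18
eef_pos: [526.0, -42.4, 178.0]
tcp_rot: [0.004, 0.992, 0.129, 0.009]
contact_force: [-5.0, -0.2, 14.8]
gripper_width: 27.7
```

```bash
python3 hy.py 16
```

```text
rect [527.1 -38.2] [ 39.8 138. ] 37.5 pca axis 128.2 mean [526.4 -36. ] 412
blade -75.2 torque [-0.294  1.637  0.312] F [-5.2 -0.1 16.4] [526.1 -42.4 178. ] q7 -1.41
 t 27.23 pos [526.1 -42.4 178. ] slide [-0.2 -2.6 -2. ] dr [ 0.6 -0.9 -0. ] F [-5.2 -0.1 16.4] w 26.8 q7 -1.41
```

>>> {"api": "send_rows", "payload": {
  "deltas": [
    {"slide": [0, 0, -0.5], "dr": [0, 0, -2], "hand": 20},
    {"slide": [0, 0, -1], "dr": [0, 0, -3], "hand": 20},
    {"slide": [0, 0, -2], "dr": [0, 0, -2], "hand": 20},
    {"slide": [0, 0, -4], "dr": [0, 0, 0], "hand": 20},
    {"slide": [0, 0, -10], "dr": [0, 0, 0], "hand": 20},
    {"slide": [0, 0, -20], "dr": [0, 0, 0], "hand": 20},
    {"slide": [0, 0, -20], "dr": [0, 0, 0], "hand": 20},
    {"slide": [0, 0, -15], "dr": [0.3, -0.5, 0], "hand": 20},
    {"slide": [0, 0, -10], "dr": [0.2, -0.3, 0], "hand": 20},
    {"slide": [0, 0, 0], "dr": [0, 0, 0], "hand": 20}
  ]
}}

```text
time: 28.07
eef_pos: [523.7, -41.7, 267.3]
tcp_rot: [0.001, 0.982, 0.188, 0.0]
contact_force: [0.1, 0.8, -1.9]
gripper_width: 27.0
```

```bash
python3 - <<'E'
from h import *
import hy,scr2
hy.hy(17);im=cv2.imread("pics/s17.png");scr2.screw("scene",im,(526,-41))
n="scene";m=viewer.camera_model(n)
q=m["intrinsics"]@(m["R"]@np.array([525,-41,80])+m["t"]);u,v=(q[:2]/q[2]).astype(int)
cv2.imwrite("pics/c17.png",np.clip(cv2.resize(im[v-45:v+30,u-45:u+45],(720,600),interpolation=cv2.INTER_CUBIC)*1.4,0,255).astype(np.uint8))
go((538,282,262),np.radians(23.5))
E
```

```text
rect [527.7 -38. ] [ 40. 138.] 32.0 pca axis 121.8 mean [527.4 -36.1] 408
blade -68.3 torque [ 0.018  0.    -0.061] F [-0.5  0.5 -0.5] [523.4 -41.7 266.4] q7 -1.28
 t 28.12 pos [523.4 -41.7 266.4] slide [ 2.3 -1.1 86.4] dr [0.1 0.  0. ] F [-0.5  0.5 -0.5] w 27.2 q7 -1.28
scene hull c [525.1 -42.1] circ [524.7 -42.3] 13.0 slot g [525.1 -42.2] ang 129.4 eig [2.8 5.5]
  halves [[520.2999877929688, -46.099998474121094], [529.4000244140625, -38.29999923706055]] slot ang -49.6 mid [524.9 -42.2]
 t 28.12 pos [523.4 -41.7 266.4] slide [ 133.2 -295.4    3.8] dr [ 0.1  0.  -1.8] F [-0.5  0.5 -0.5] w 27.2 q7 -1.28
```

View pics/c17.png

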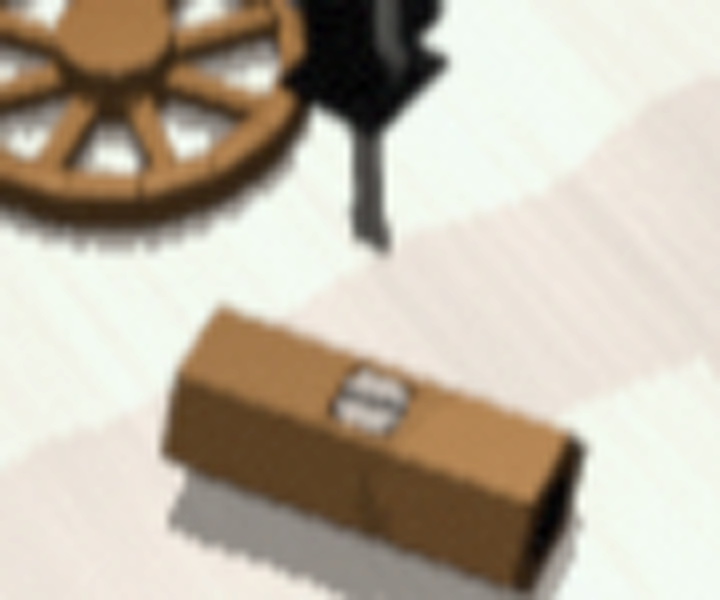

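>>> {"api": "send_rows", "payload": {
  "deltas": [
    {"slide": [9, -20, 0], "dr": [0, 0, 0], "hand": 20},
    {"slide": [14, -31, 0], "dr": [0, 0, 0], "hand": 20},
    {"slide": [14, -31, 0], "dr": [0, 0, 0], "hand": 20},
    {"slide": [14, -31, 0], "dr": [0, 0, 0], "hand": 20},
    {"slide": [14, -31, 0], "dr": [0, 0, 0], "hand": 20},
    {"slide": [14, -31, 0], "dr": [0, 0, 0], "hand": 20},
    {"slide": [14, -31, 0], "dr": [0, 0, 0], "hand": 20},
    {"slide": [14, -31, 0], "dr": [0, 0, 0], "hand": 20},
    {"slide": [12, -27, 0], "dr": [0, 0, 0], "hand": 20},
    {"slide": [8, -16, 0], "dr": [0, 0, 0], "hand": 20}
  ]
}}

```text
time: 28.95
eef_pos: [537.2, 272.7, 259.1]
tcp_rot: [0.002, 0.984, 0.18, -0.003]
contact_force: [0.2, 0.7, -0.5]
gripper_width: 27.0
```

```bash
cat > rel.py <<'E'
from h import *
import scr2
def hubyaw(n,im,d):
    P=cloud(n,d);hsv=cv2.cvtColor(im,cv2.COLOR_BGR2HSV)
    k=(np.hypot(P[...,0]-526,P[...,1]+40)<100)&(P[...,2]>57)&(P[...,2]<63)&~((P[...,0]>700))
    t=P[k][:,:2];r=cv2.minAreaRect(t.astype(np.float32));e,V=np.linalg.eigh(np.cov(t.T))
    print(n,"rect",np.round(r[0],1),np.round(r[1],1),round(r[2],1),"pca x-yaw",(np.degrees(np.arctan2(V[1,1],V[0,1]))%180-90).round(1),len(t))
if __name__=="__main__":
    for n in("top","scene"):
        im,d=viewer.capture(n);cv2.imwrite(f"pics/{n}18.png",im);hubyaw(n,im,d);scr2.screw(n,im,(525.3,-41))
    go((538,282,262),toolyaw())
E
python3 rel.py
```

```text
top rect [525.2 -39.9] [ 41.4 139.8] 31.8 pca x-yaw 31.8 467
top hull c [525.6 -40.8] circ [525.3 -39.8] 11.8 slot g [526.  -41.1] ang 132.1 eig [2.6 5.2]
  halves [[527.7999877929688, -36.5], [522.0, -44.599998474121094]] slot ang -35.4 mid [524.9 -40.5]
scene rect [526.3 -40.9] [ 41.9 141.7] 32.0 pca x-yaw 31.8 439
scene hull c [524.9 -41.6] circ [524.7 -42.3] 13.0 slot g [525.2 -42.1] ang 130.7 eig [2.5 5.5]
  halves [[529.4000244140625, -38.29999923706055], [520.0999755859375, -45.599998474121094]] slot ang -51.9 mid [524.8 -41.9]
 t 29.05 pos [537.  273.1 258.8] slide [ 4.  -8.  -3.3] dr [0.2 0.4 0. ] F [ 0.3 -0.6 -2. ] w 26.4 q7 -1.87
```

```bash
cat > slot.py <<'E'
from h import *
def slot(n,im,c,a0):
    m=viewer.camera_model(n);S=10;L=18;w=np.array([[c[0]+a*L,c[1]+b*L,58.5] for a,b in((-1,1),(1,1),(1,-1),(-1,-1))])
    q=(w@m["R"].T+m["t"])@m["intrinsics"].T;q=(q[:,:2]/q[:,2:]).astype(np.float32);N=2*L*S
    g=cv2.warpPerspective(im.astype(np.float32),cv2.getPerspectiveTransform(q,np.float32([[0,0],[N,0],[N,N],[0,N]])),(N,N),flags=cv2.INTER_CUBIC)[...,0]
    best=[]
    for a in np.arange(a0-30,a0+30,1.): # integral darkness along a line thru best offset: line profile contrast
        R=cv2.getRotationMatrix2D((N/2,N/2),-a,1);r=cv2.warpAffine(g,R,(N,N))
        pr=r[:,N//2-80:N//2+80].mean(1)[N//2-70:N//2+70];best.append((pr.min(),a))
    b=np.array(best);i=b[:,0].argmin();s=slice(max(i-8,0),i+9);p=np.polyfit(b[s,1],b[s,0],2);return b[i,1],-p[1]/2/p[0]
if __name__=="__main__":
    for n in("top","scene"):
        print(n,"start",slot(n,cv2.imread(f"pics/{n[0]}3.png"),(525.3,-40.8),22))
        f=np.mean([viewer.capture(n)[0].astype(np.float32) for _ in range(4)],0)
        for c in((525.3,-40.8),(524.5,-41.5),(526,-41.5)): print(n,"now",slot(n,f,c,-50))
E
python3 slot.py
```

```text
top start (np.float64(23.0), np.float64(22.83906822424615))
top now (np.float64(-39.0), np.float64(-39.16581297227449))
top now (np.float64(-41.0), np.float64(-40.547738578335085))
top now (np.float64(-37.0), np.float64(-37.42113671873334))
scene start (np.float64(27.0), np.float64(26.869710455269754))
scene now (np.float64(-51.0), np.float64(-51.33705253806899))
scene now (np.float64(-51.0), np.float64(-51.41913271460545))
scene now (np.float64(-51.0), np.float64(-51.55531693943205))
```

```bash
python3 - <<'E'
from h import *
o=[]
for n in("top","scene"):
    im=np.mean([viewer.capture(n)[0].astype(np.float32) for _ in range(4)],0)
    m=viewer.camera_model(n);L=18;c=(525.3,-40.8);w=np.array([[c[0]+a*L,c[1]+b*L,60] for a,b in((-1,1),(1,1),(1,-1),(-1,-1))])
    q=(w@m["R"].T+m["t"])@m["intrinsics"].T;q=(q[:,:2]/q[:,2:]).astype(np.float32);N=390
    g=cv2.warpPerspective(im,cv2.getPerspectiveTransform(q,np.float32([[0,0],[N,0],[N,N],[0,N]])),(N,N),flags=cv2.INTER_CUBIC)
    g=np.clip(g*1.5,0,255).astype(np.uint8)
    a=np.radians(-54.1);d=np.array([np.cos(a),-np.sin(a)])*190;p=np.array([195,195])
    cv2.circle(g,(195,195),130,(0,255,0),1)
    for s in(-1,1): cv2.line(g,tuple((p+s*d*.72).astype(int)),tuple((p+s*d).astype(int)),(0,0,255),2)
    o.append(g)
cv2.imwrite("pics/c19.png",np.hstack(o))
E
```

View pics/c19.png

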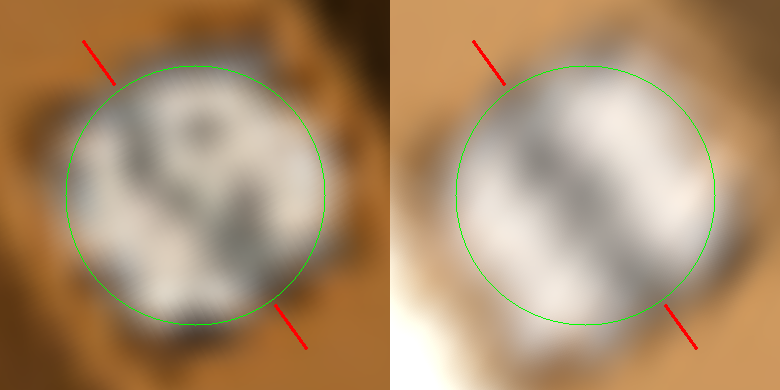

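The crop shows the slot running at about -51° in both views. The stop mark is at -54°, so they agree within the picture's resolution. The turning torque also rose to 0.31 N m, so I take the screw as at its stop. Next I'll put the driver back.

>>> {"api": "send_rows", "payload": {
  "deltas": [
    {"slide": [2, -4, 0], "dr": [0.1, 0.2, 0], "hand": 20},
    {"slide": [1, -3, 0], "dr": [0, 0, 0], "hand": 20},
    {"slide": [0, -1, 0], "dr": [0, 0, 0], "hand": 20},
    {"slide": [0, 0, 5], "dr": [0, 0, 0], "hand": 20},
    {"slide": [0, 0, 5], "dr": [0, 0, 0], "hand": 20},
    {"slide": [0, 0, 4], "dr": [0, 0, 0], "hand": 20},
    {"slide": [0, 0, 0], "dr": [0, 0, 0], "hand": 20},
    {"slide": [0, 0, 0], "dr": [0, 0, 0], "hand": 20},
    {"slide": [0, 0, 0], "dr": [0, 0, 0], "hand": 20},
    {"slide": [0, 0, 0], "dr": [0, 0, 0], "hand": 20}
  ]
}}

```text
time: 30.68
eef_pos: [538.0, 278.6, 243.8]
tcp_rot: [0.002, 0.984, 0.179, -0.001]
contact_force: [0.1, 0.3, -1.2]
gripper_width: 27.1
```

```bash
python3 - <<'E'
from h import *
go((538,282.6,240),toolyaw())
# driver shaft/blade in scene view: points between shelf and guard
im,d=viewer.capture("scene");P=cloud("scene",d);z0=read_state()["eef_pos"][2]-44
for lo,hi in((-75,-55),(-55,-30),(-30,-8)):
    k=(abs(P[...,2]-z0-(lo+hi)/2)<(hi-lo)/2)&(np.hypot(P[...,0]-538,P[...,1]-282)<18)
    print(lo,hi,k.sum(),P[k].mean(0).round(1) if k.any() else "")
E
```

```text
t 30.68 pos [538.  278.6 243.8] slide [ 1.4 -3.7  3.8] dr [0.2 0.1 0. ] F [ 0.1  0.3 -1.2] w 27.1 q7 -1.89
-75 -55 21 [538.  278.6 134.1]
-55 -30 22 [539.8 279.9 158. ]
-30 -8 2 [541.2 278.2 172.1]
```

>>> {"api": "send_rows", "payload": {
  "deltas": [
    {"slide": [0.8, -2.5, 0], "dr": [0.1, 0, 0], "hand": 20},
    {"slide": [0.5, -2, 0], "dr": [0, 0, 0], "hand": 20},
    {"slide": [0, 0, 0], "dr": [0, 0, 0], "hand": 20},
    {"slide": [0, 0, 4], "dr": [0, 0, 0], "hand": 20},
    {"slide": [0, 0, 5], "dr": [0, 0, 0], "hand": 20},
    {"slide": [0, 0, 5], "dr": [0, 0, 0], "hand": 20},
    {"slide": [0, 0, 5], "dr": [0, 0, 0], "hand": 20},
    {"slide": [0, 0, 3], "dr": [0, 0, 0], "hand": 20},
    {"slide": [0, 0, 0], "dr": [0, 0, 0], "hand": 20},
    {"slide": [0, 0, 0], "dr": [0, 0, 0], "hand": 20}
  ]
}}

```text
time: 31.57
eef_pos: [537.5, 283.6, 219.2]
tcp_rot: [0.001, 0.984, 0.179, -0.001]
contact_force: [0.1, 0.6, -1.0]
gripper_width: 26.8
```

```bash
python3 -c "
from h import *
go((538.5,283,155),toolyaw())"
```

```text
t 31.57 pos [537.5 283.6 219.2] slide [ 0.9  0.9 64.2] dr [0.1 0.2 0. ] F [ 0.1  0.6 -1. ] w 26.8 q7 -1.9
```

Force is low and the tip is at about z=95, below the shelf top, so it is in the hole. I'll continue down.

>>> {"api": "send_rows", "payload": {
  "deltas": [
    {"slide": [0.5, 0.5, 6], "dr": [0, 0, 0], "hand": 20},
    {"slide": [0, 0, 10], "dr": [0, 0, 0], "hand": 20},
    {"slide": [0, 0, 10], "dr": [0, 0, 0], "hand": 20},
    {"slide": [0, 0, 10], "dr": [0, 0, 0], "hand": 20},
    {"slide": [0, 0, 10], "dr": [0, 0, 0], "hand": 20},
    {"slide": [0, 0, 8], "dr": [0, 0, 0], "hand": 20},
    {"slide": [0, 0, 4], "dr": [0, 0, 0], "hand": 20},
    {"slide": [0, 0, 1], "dr": [0, 0, 0], "hand": 20},
    {"slide": [0, 0, 0], "dr": [0, 0, 0], "hand": 20},
    {"slide": [0, 0, 0], "dr": [0, 0, 0], "hand": 20}
  ]
}}

```text
time: 32.4
eef_pos: [537.6, 282.9, 152.5]
tcp_rot: [0.001, 0.984, 0.179, -0.002]
contact_force: [-0.2, -0.9, -0.9]
gripper_width: 27.1
```

```bash
python3 -c "
from h import *
go((538,282.6,149.5),toolyaw())"
```

```text
t 32.4 pos [537.6 282.9 152.5] slide [0.3 0.4 3. ] dr [0.1 0.3 0. ] F [-0.2 -0.9 -0.9] w 27.1 q7 -1.92
```

>>> {"api": "send_rows", "payload": {
  "deltas": [
    {"slide": [0, 0, 1], "dr": [0, 0, 0], "hand": 20},
    {"slide": [0, 0, 1], "dr": [0, 0, 0], "hand": 20},
    {"slide": [0, 0, 0.5], "dr": [0, 0, 0], "hand": 20},
    {"slide": [0, 0, 0.4], "dr": [0, 0, 0], "hand": 20},
    {"slide": [0, 0, 0.3], "dr": [0, 0, 0], "hand": 20},
    {"slide": [0, 0, 0.3], "dr": [0, 0, 0], "hand": 20},
    {"slide": [0, 0, 0.3], "dr": [0, 0, 0], "hand": 20},
    {"slide": [0, 0, 0], "dr": [0, 0, 0], "hand": 20},
    {"slide": [0, 0, 0], "dr": [0, 0, 0], "hand": 20},
    {"slide": [0, 0, 0], "dr": [0, 0, 0], "hand": 20}
  ]
}}

```text
time: 33.23
eef_pos: [538.5, 283.4, 150.3]
tcp_rot: [0.001, 0.984, 0.179, -0.001]
contact_force: [-0.2, 0.0, -1.6]
gripper_width: 27.0
```

```bash
python3 -c "
from h import *
go((538,282.6,149.5),toolyaw())"
```

```text
t 33.23 pos [538.5 283.4 150.3] slide [-0.7  0.5  0.8] dr [0.  0.1 0. ] F [-0.2  0.  -1.6] w 27.0 q7 -1.92
```

>>> {"api": "send_rows", "payload": {
  "deltas": [
    {"slide": [0, 0, 0.5], "dr": [0, 0, 0], "hand": 20},
    {"slide": [0, 0, 0.5], "dr": [0, 0, 0], "hand": 20},
    {"slide": [0, 0, 0.4], "dr": [0, 0, 0], "hand": 20},
    {"slide": [0, 0, 0.3], "dr": [0, 0, 0], "hand": 20},
    {"slide": [0, 0, 0.2], "dr": [0, 0, 0], "hand": 20},
    {"slide": [0, 0, 0.2], "dr": [0, 0, 0], "hand": 20},
    {"slide": [0, 0, 0], "dr": [0, 0, 0], "hand": 20},
    {"slide": [0, 0, 0], "dr": [0, 0, 0], "hand": 28},
    {"slide": [0, 0, 0], "dr": [0, 0, 0], "hand": 32},
    {"slide": [0, 0, 0], "dr": [0, 0, 0], "hand": 36}
  ]
}}

```text
time: 34.07
eef_pos: [538.6, 283.5, 148.9]
tcp_rot: [0.0, 0.984, 0.179, -0.0]
contact_force: [0.1, 0.6, -0.0]
gripper_width: 36.0
```

```bash
python3 -c "
from h import *
go((538,282.6,149.5),toolyaw())"
```

```text
t 34.07 pos [538.6 283.5 148.9] slide [-0.9  0.6 -0.6] dr [0. 0. 0.] F [ 0.1  0.6 -0. ] w 36.0 q7 -1.92
```

Released. Next I'll open and lift straight up, then back away.

>>> {"api": "send_rows", "payload": {
  "deltas": [
    {"slide": [0, 0, 0], "dr": [0, 0, 0], "hand": 50},
    {"slide": [0, 0, 0], "dr": [0, 0, 0], "hand": 65},
    {"slide": [0, 0, 0], "dr": [0, 0, 0], "hand": 80},
    {"slide": [0, 0, -10], "dr": [0, 0, 0], "hand": 85},
    {"slide": [0, 0, -20], "dr": [0, 0, 0], "hand": 85},
    {"slide": [0, 0, -25], "dr": [0, 0, 0], "hand": 85},
    {"slide": [0, 0, -25], "dr": [0, 0, 0], "hand": 85},
    {"slide": [0, 0, -20], "dr": [0, 0, 0], "hand": 85},
    {"slide": [0, 0, -10], "dr": [0, 0, 0], "hand": 85},
    {"slide": [0, 0, 0], "dr": [0, 0, 0], "hand": 85}
  ]
}}

```text
time: 34.9
eef_pos: [538.0, 283.5, 266.5]
tcp_rot: [0.0, 0.984, 0.179, -0.001]
contact_force: [-0.7, -0.2, 0.1]
gripper_width: 85.1
```

>>> {"api": "send_rows", "payload": {
  "deltas": [
    {"slide": [-15, -5, 0], "dr": [0, 0, 0], "hand": 85},
    {"slide": [-25, -5, 0], "dr": [0, 0, 0], "hand": 85},
    {"slide": [-25, -5, 0], "dr": [0, 0, 0], "hand": 85},
    {"slide": [-20, -5, 0], "dr": [0, 0, 0], "hand": 85},
    {"slide": [-10, 0, 0], "dr": [0, 0, 0], "hand": 85},
    {"slide": [0, 0, 0], "dr": [0, 0, 0], "hand": 85},
    {"slide": [0, 0, 0], "dr": [0, 0, 0], "hand": 85},
    {"slide": [0, 0, 0], "dr": [0, 0, 0], "hand": 85},
    {"slide": [0, 0, 0], "dr": [0, 0, 0], "hand": 85},
    {"slide": [0, 0, 0], "dr": [0, 0, 0], "hand": 85}
  ]
}}

```text
time: 35.73
eef_pos: [438.6, 267.0, 262.0]
tcp_rot: [0.001, 0.984, 0.178, -0.002]
contact_force: [0.5, -0.7, 0.5]
gripper_width: 84.7
```

```bash
python3 - <<'E'
from h import *
import rel,slot
go((538,282.6,250),toolyaw())
for n in("top","scene"):
    F=[viewer.capture(n) for _ in range(2)];im,d=F[0];P=cloud(n,d);rel.hubyaw(n,im,d)
    f=np.mean([a[0].astype(np.float32) for a in F],0)
    print("slot",slot.slot(n,f,(525.3,-41.5),-50))
    k=(abs(P[...,2]-183)<5)&(np.hypot(P[...,0]-538,P[...,1]-282)<30);t=P[k]
    print("handle top",k.sum(),t.mean(0).round(1) if k.any() else"",[np.round(v,1) for v in cv2.minAreaRect(t[:,:2].astype(np.float32))] if k.any() else"")
    for nm,c,z in(("wheel",(500,-271),22),("coup",(765,178),39),("red",(750,-127),41)):
        k=(np.hypot(P[...,0]-c[0],P[...,1]-c[1])<100)&(P[...,2]>8)&(P[...,2]<66)
        if n=="top" and nm=="wheel": print(nm,P[k].mean(0).round(1))
        elif n=="top":
            k&=np.hypot(P[...,0]-c[0],P[...,1]-c[1])<45;print(nm,P[k].mean(0).round(1))
E
```

```text
t 35.73 pos [438.6 267.  262. ] slide [98.6 20.3 11.6] dr [0.1 0.3 0. ] F [ 0.5 -0.7  0.5] w 84.7 q7 -1.97
top rect [525.9 -39.7] [ 42.5 140.2] 32.2 pca x-yaw 31.7 466
slot (np.float64(-43.0), np.float64(-43.19116284620554))
handle top 94 [536.8 281.9 183.4] [array([537.7, 281.9]), array([28.2, 26.7]), np.float64(16.9)]
wheel [ 499.  -270.7   22.4]
coup [765.  178.   40.1]
red [ 749.  -126.5   41.3]
scene rect [527.1 -40.2] [ 43.2 141. ] 32.1 pca x-yaw 32.2 434
slot (np.float64(-51.0), np.float64(-51.37390690786276))
handle top 147 [538.5 283.8 183.4] [array([538.3, 283.1]), array([29.1, 29.3]), np.float64(21.5)]
```

```bash
python3 -c "
from station import bot
print(bot.close_job())"
```

```text
the job is handed in; nothing more can be done
None
```

I handed the job in at about 36 s of the 69 s. The screw appears to be at its stop, but my pictures don't fully confirm that. The hub also slewed while I was turning the screw.

**What I did**
- I rolled the bronze hub over two faces towards -x with a finger, letting it rest on each, until the screw was on top.
- I took the driver from the smallest stand and put the blade in the slot. On the first try at turning, the hub slewed about 73° with the driver.
- I turned it back with the blade and then pressed down at about 15 N so bench friction would hold it. The screw then turned clockwise until the torque rose to 0.31 N m, at the blade angle where I expected the stop.
- I put the driver back in its hole and moved the arm clear.

**Last checks**
- **Driver:** it is upright in its stand, with the handle top at 183.4 mm (183 expected) and within about 1–2 mm of where it was.
- **Wheel and pipe fittings:** the wheel, coupling and reducer are all within about 0.5 mm of where they started.
- **Hub:** it lies flat with the screw on top, but it is about 6° clockwise of its yaw before I turned the screw. It slewed when I released the pressure.
- **Screw angle (does not agree):** the slot reads about -51° in the scene view and -43° to -50° in the top view. The stop should be at about -54°. I relied on the torque rise and on the coarse picture resolution, so the screw could be a few degrees short of the stop.

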